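Weigh a bottle on the sprung hook scale and mark the reading

ROBOT

A 6-joint arm with a two-finger parallel gripper is mounted at the origin on the work surface. World frame = base frame: x ahead of the robot, y to its left, z up, the work surface at z = 0. Lengths are in mm, angles in degrees, forces in N, time in s.
With the tool pointing down it reaches from about 350 to 850 mm from the base axis. Payload 8.1 kg.
Tool frame: the origin (TCP) lies on the centre line of the jaws, within the pads' length; the fingertips stand 8 mm ahead of it and the grasp point (between the pads) lies 11 mm behind it; x points along the fingers, z is the direction in which the jaws open and shut, and the axes are right-handed (so a half turn about x gives the same grasp; the last joint's range is limited). The gripper opens to 85 mm and grips with 20 to 120 N. Pads are 22 mm wide; open, the fingers measure 114 mm over their backs; the gripper's body (76 mm by 85 mm) begins 54 mm behind the grasp point. The pads swing forward as they close: fully open they stand 13 mm farther back than shut.
Start: joints at [71.769, 7.471, 85.268, -0, 87.261, -4.893], TCP at [138.399, 583.824, 239.292] pointing down, gripper open.
Joint ranges: [-169.43, 169.43], [-51.17, 129.36], [1.28, 143.12], [-76.62, 256.62], [0, 156.53], [-152.29, 152.29]. Speed limits (degrees/s): [136.94, 136.94, 159.86, 180, 180, 180].

INTERFACE

Orientations are given as [roll, pitch, yaw] about the fixed x, y, z axes, in that order (R = Rz(yaw) Ry(pitch) Rx(roll)).
In Python, from bench import r, vision, order gives the robot as it stands. The module is installed in compiled form; this text tells all that it offers.
- The arm moves only by the shell command python3 -m jog 'ROWS' [FORCE]. ROWS is JSON, a list of rows, each a list of 3 entries, a list of its own where there are three numbers: the shift along the world's x, y, z in m, then the turn, a rotation vector about the world's x, y, z in rad, then the opening, from -1 (shut) to 1 (fully open). A call has 1 to 5 rows; each row is the pose to reach, as a shift and turn from the pose commanded when the call began; what a row does not reach only later rows make up. A row lasts 1/12 s, in which the tool goes at most 41.7 mm and 7.16 degrees, less where a joint would pass 70% of its speed; a pose out of reach is approached as far as the arm can. A call with a gripper value outside its range is refused whole. The fingers move at their own pace and stop on an object; FORCE is the grip in N (left out, the last holds). Time passes only in rows, so rows that repeat a pose let the fingers close. It gives the time, the measured TCP pose, the force and the opening at its end, in the units of the state.
- r.sense(): the state, without advancing time (a new reading comes with each control period).
- vision.snapshot(name): name is "scene" or "side" or "wrist"; returns the picture (420x560x3 uint8, red, green, blue); there is no depth.
- vision.camera_model(name): a dict with "fov_y" (degrees; the focal length in pixels is half the picture's height over the tangent of half this angle, whatever the lens; pixels are square), "cx", "cy" (the principal point, pixels), "world_to_cam" (4x4, takes a point from world to camera coordinates). Camera axes: x right, y down, z forward; pixel columns grow to the right and rows downward; lengths in mm; the calibration is good to about 2 mm. A picture is of the moment at which its call begins: read the wrist's pose just before it. camera_model takes no time and is no camera call; for the wrist camera it gives the pose at the moment of the call.
- order.hand_in(): hands the job in, once; it reports no verdict.
The state is a dict: "time": time; "joint_pos": joint angles; "qd": joint speeds; "joint_efforts": joint torques, N m; "tool_pos": TCP position; "tcp_rot": TCP orientation; "ft_force": force on the tool from outside, world axes, zero at the start; "wrist_torque": the same for the moment, N m; "finger_gap": finger opening in mm.
Only numpy, scipy, OpenCV 4.12 (cv2) and the standard library are available. Lean on these libraries where they do the work, as an engineer would, in place of code of your own. Each camera call takes 0.05 s, during which the arm holds its last target.

TASK

Weigh the amber bottle: hang its wire loop on the sprung hook scale without dropping its weight on the spring, let go, and wait until it hangs still. While it hangs there, let the yellow marker record the weight by pushing it level with the tip of the scale's red pointer, leave it there, and do not touch the marker when the hook carries no bottle. Then lift the bottle off and stand it gently on the round cork mat, without disturbing the other glassware.

Things in the scene. Friction and masses are not known exactly. Their poses are not given: they have to be found in the camera images.
- bottle: Amber glass bottle, 60 mm diameter, 95 mm to the stopper's top, standing in the tray (underside 6 mm above the bench); mass unknown, 0.25 to 0.5 kg. Origin: centre of its underside, z up. Its steel wire carrier (6 mm wire) makes a loop over the stopper, in the local y-z plane, 62 mm wide; the loop's opening, passable along local x, runs from 95 mm to 137 mm above the origin. An orange grip tab stands on the loop.
- loop_peak (a point): Underside of the loop's blunt peak, 137 mm above the bottle's underside: rests on the hook. To each side the wire falls 13 mm over 29 mm.
- tab_grip (a point): Where to grip the orange tab, 163 mm above the bottle's underside. The tab is 24 mm in the bottle's x, 14 mm in its y (grip across y), and reaches from 143 to 179 mm above the underside.
- green_bottle: Same bottle and carrier in green glass with a green tab, also in the tray: a bystander. Origin: centre of its underside.
- stand: Fixed stand of the scale: grey base 150 x 220 x 18 mm, two steel rods 12 mm thick, to 418 mm height, at local (0, +60 mm) and (0, -60 mm), a blue bar near the top. Origin: centre of the base's underside. Local -x is the front: the hook reaches to -x from the rod at y = +60 mm; the marker is on the rod at y = -60 mm. A white spring housing, 28 mm thick, is round the hook's rod from 309 mm up.
- hook: The scale's steel hook, an 8 mm thick bar that moves straight up and down. Axes as the stand's; origin on the hook's rod. It runs to local -x, falling 12 mm to its low point 100 mm in front of the rod, then rises to its upturned tip, centred 126 mm in front of the rod and reaching 18 mm higher than the low point. The red pointer is fixed to it.
- hook_seat (a point): Top surface of the hook's lowest point, where the loop's peak comes to rest; 274 mm above the bench when the hook is empty. Axes as the stand's.
- scale (a joint): How far the hook has been pulled down, m: 0 empty, 0.11 at most. A spring of 70 N/m (about 14 mm per 100 g), lightly damped: it bounces for about a second if disturbed.
- pointer_tip (a point): Tip of the red pointer, midway up its 3 mm thickness; it moves with the hook and is 4 mm lower than hook_seat. Axes as the stand's.
- marker_tab: Yellow flat tab of the marker, 10 mm thick, 26 mm wide, reaching from its rod to 88 mm in front of it (local -x). Origin: on the rod's axis, midway up the tab's thickness: this middle is the level that must agree with the pointer's tip, to within 5 mm. Axes as the stand's. It slides straight up and down and stays where it is left.
- marker_push (a point): Point on the tab's top face, 70 mm in front of the rod, 5 mm above the tab's middle: a good place to push down on.
- marker (a joint): How far the marker has been pushed down from its top stop, m, 0 to 0.13; at 0 its middle is 290 mm above the bench. Friction about 2 N. The marker is level with the pointer when marker = scale + 0.020.
- mat: Round cork mat, 110 mm diameter, 5 mm thick, fixed to the bench. Origin: centre of its underside.
- tray: Fixed cream tray, 240 mm (local x) by 280 mm, floor 6 mm thick, rim 22 mm high. Origin: centre of its underside.
- burner: Glass spirit burner with a cap, 72 mm diameter, 87 mm tall, in the tray: a bystander. Origin: centre of its underside.
- flask: Conical flask, 86 mm diameter, 130 mm tall: a bystander.
- wash_bottle: White wash bottle, 70 mm diameter, 190 mm tall: a bystander.
- reagent: Small amber reagent bottle with a black cap and no carrier, 52 mm diameter, 120 mm tall: a bystander.
- beaker: Clear beaker, 90 mm diameter, 110 mm tall: a bystander.
- jar: Small glass jar with white lid, 64 mm diameter, 75 mm tall: a bystander.
Not all that is in view belongs to the job. Of the things that look like the mat, the smallest one is meant.

How it is judged:
By the outcome, as a careful person would: the job done as asked, in the order asked, and still so for the second after the job is handed in, with the robot touching nothing.
It also fails if it takes over 61 s, if anything falls off the work surface, if the arm or the gripper's body presses on something with over 40 N, if the wrist force passes 120 N, or if a joint passes its speed limit or range.

## Working session

There is one attempt and no reset: what is moved stays moved. The work goes in short steps, Python scripts to look and compute and a shell command to move; the robot and the scene stay as the last step left them, time stands still between calls to the robot, and variables do not carry over. Pictures are saved under pics/ and viewed, and the job is handed in when it is done.

```bash
mkdir -p pics; ls; python3 - <<'E'
from bench import r,vision,order
import cv2,json
print(r.sense())
for n in ["scene","side","wrist"]:
    m=vision.camera_model(n); print(n,m)
    im=vision.snapshot(n); cv2.imwrite(f"pics/{n}0.png",im[:,:,::-1])
print(r.sense()['time'])
E
```

```text
pics
{'time': 0.0, 'joint_pos': array([ 7.17692237e+01,  7.51357570e+00,  8.53299918e+01, -1.15416920e-03,
        8.72608591e+01, -4.89274292e+00]), 'qd': array([ 0.00954727,  0.00098561, -0.05578056, -0.07372204,  0.00048242,
       -0.0211489 ]), 'joint_efforts': array([ 1.04425057e-03, -5.69403827e+01, -5.00541973e+01,  6.04860520e-05,
        1.52332813e-02,  1.53094241e-06]), 'tool_pos': array([138.23183776, 583.3109259 , 238.25355758]), 'tcp_rot': array([ 175.73971048,   89.89556704, -107.59826668]), 'ft_force': array([-0.27095275, -0.60299778, -0.12563541]), 'wrist_torque': array([ 0.00225625, -0.00185976,  0.02062187]), 'finger_gap': 85.82701928353642}
scene {'fov_y': 57.337531699260765, 'cx': 275.4673178780426, 'cy': 207.98327266115479, 'world_to_cam': array([[-7.72150666e-01,  6.35305277e-01,  1.30596584e-02,
         4.26520135e+02],
       [ 3.51404643e-01,  4.44040688e-01, -8.24222448e-01,
         2.57441245e+00],
       [-5.29431890e-01, -6.31834687e-01, -5.66115537e-01,
         1.31572402e+03],
       [ 0.00000000e+00,  0.00000000e+00,  0.00000000e+00,
         1.00
[... 207 characters left out ...]
  [-3.08322458e-01, -6.71830640e-01, -6.73484115e-01,
         2.57018784e+02],
       [ 2.61424384e-01,  6.20876557e-01, -7.39032877e-01,
         1.29943655e+03],
       [ 0.00000000e+00,  0.00000000e+00,  0.00000000e+00,
         1.00000000e+00]])}
wrist {'fov_y': 69.72317783420065, 'cx': 279.1496558955835, 'cy': 211.12787141114893, 'world_to_cam': array([[ 2.31205986e-01,  9.72903433e-01, -1.64380245e-03,
        -5.98799261e+02],
       [ 9.23840535e-01, -2.19016008e-01,  3.13927784e-01,
        -4.02821625e+01],
       [ 3.05061400e-01, -7.41005940e-02, -9.49445440e-01,
         3.82056395e+02],
       [ 0.00000000e+00,  0.00000000e+00,  0.00000000e+00,
         1.00000000e+00]])}
0.15
```

View pics/scene0.png

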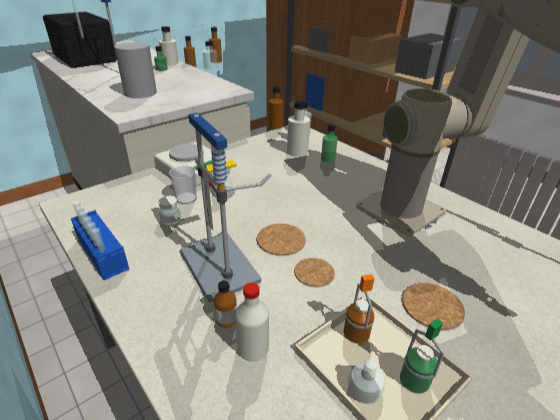

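View pics/side0.png

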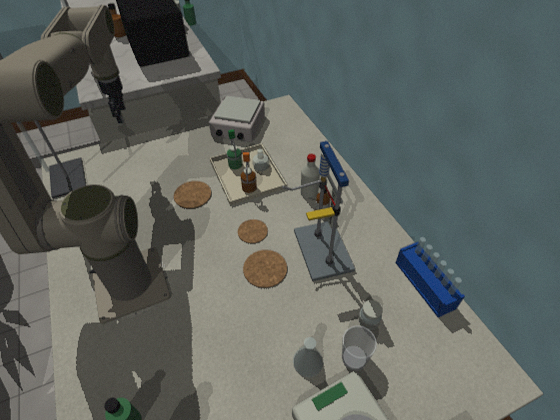

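View pics/wrist0.png

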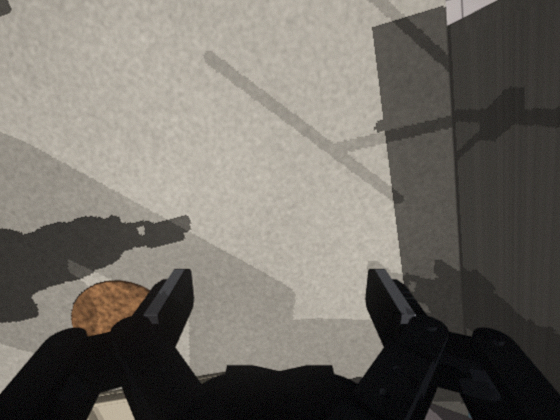

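The scene picture shows the amber bottle with its orange tab at about (360,318), the green bottle at (420,365), the burner at (366,382) and the stand base at (220,262). There are three mats, at (281,239), (314,271) and (433,305). In the side picture the amber bottle is at (249,178), the mats at (265,268), (253,231) and (192,194), and the marker at (321,214).

I'll measure all three mats to find the smallest, and enlarge crops.

```bash
cat > h.py <<'E'
import numpy as np, cv2, glob
from bench import r,vision
def K(m,H=420):
    f=H/2/np.tan(np.radians(m['fov_y'])/2); return f,m['cx'],m['cy']
def ray(m,u,v):
    f,cx,cy=K(m); T=m['world_to_cam']; R=T[:3,:3]; c=-R.T@T[:3,3]
    d=R.T@np.array([(u-cx)/f,(v-cy)/f,1]); return c,d/np.linalg.norm(d)
def onz(m,uv,z):
    c,d=ray(m,*uv); return c+d*(z-c[2])/d[2]
def proj(m,p):
    f,cx,cy=K(m); q=m['world_to_cam']@np.r_[p,1]; return np.array([cx+f*q[0]/q[2],cy+f*q[1]/q[2]])
def tri(obs):
    A=np.zeros((3,3));b=np.zeros(3);L=[]
    for m,uv in obs:
        c,d=ray(m,*uv); P=np.eye(3)-np.outer(d,d); A+=P;b+=P@c; L.append((c,d))
    p=np.linalg.solve(A,b); return p,[np.linalg.norm((np.eye(3)-np.outer(d,d))@(p-c)) for c,d in L]
S=vision.camera_model("scene"); D=vision.camera_model("side")
def crop(im,x0,y0,x1,y1,s,name):
    cv2.imwrite("pics/"+name,cv2.resize(im[y0:y1,x0:x1],None,fx=s,fy=s,interpolation=cv2.INTER_CUBIC))
E
python3 - <<'E'
from h import *
for n,m in (("scene",S),("side",D)):
    im=cv2.imread(f"pics/{n}0.png"); hsv=cv2.cvtColor(im,cv2.COLOR_BGR2HSV)
    mk=cv2.inRange(hsv,(5,90,70),(18,200,230)); mk=cv2.morphologyEx(mk,cv2.MORPH_OPEN,np.ones((3,3)));mk=cv2.morphologyEx(mk,cv2.MORPH_CLOSE,np.ones((5,5)))
    cs,_=cv2.findContours(mk,cv2.RETR_EXTERNAL,cv2.CHAIN_APPROX_NONE)
    for c in cs:
        if cv2.contourArea(c)<200: continue
        P=np.array([onz(m,p[0],5)[:2] for p in c]).astype(np.float32)
        (x,y),rad=cv2.minEnclosingCircle(P)
        print(n,cv2.boundingRect(c),cv2.contourArea(c),"c",x,y,"d",2*rad,"dA",2*np.sqrt(cv2.contourArea(P)/np.pi))
im=cv2.imread("pics/scene0.png")
crop(im,140,90,300,290,3,"c1.png"); crop(im,280,220,480,410,3,"c2.png")
im=cv2.imread("pics/side0.png")
crop(im,200,120,360,300,4.0*0.8,"c3.png")
E
```

```text
scene (403, 283, 62, 46) 1940.0 c 298.56817626953125 308.85992431640625 d 149.93585205078125 dA 141.83183871242076
scene (295, 258, 39, 28) 815.0 c 447.9273376464844 38.47686767578125 d 109.01565551757812 dA 105.19342528603467
scene (257, 224, 48, 31) 1116.5 c 427.0988464355469 -127.8155746459961 d 148.19772338867188 dA 144.00264793894036
scene (0, 177, 63, 28) 685.5 c 947.991943359375 -893.8585205078125 d 219.07810974121094 dA 144.70594462576076
scene (359, 76, 34, 27) 248.5 c -992.4469604492188 -913.0721435546875 d 586.2059326171875 dA 204.35194844226066
scene (349, 0, 58, 65) 1377.0 c -3329.313720703125 -2478.38916015625 d 4473.06689453125 dA 883.9859543048713
side (243, 250, 44, 37) 1211.5 c 423.5681457519531 -130.0659942626953 d 146.84814453125 dA 143.04258340888458
side (238, 220, 29, 23) 503.0 c 442.78973388671875 35.36085891723633 d 107.7166748046875 dA 103.6756328035478
side (174, 181, 37, 27) 722.0 c 295.4042663574219 308.5703430175781 d 146.58087158203125 dA 141.50749386747452
```

View pics/c1.png

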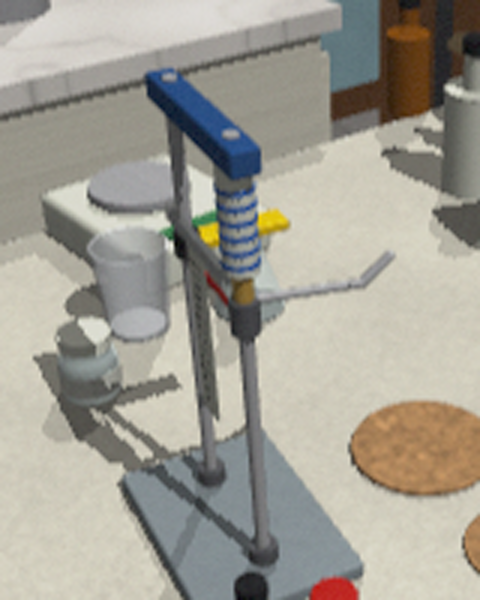

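View pics/c2.png

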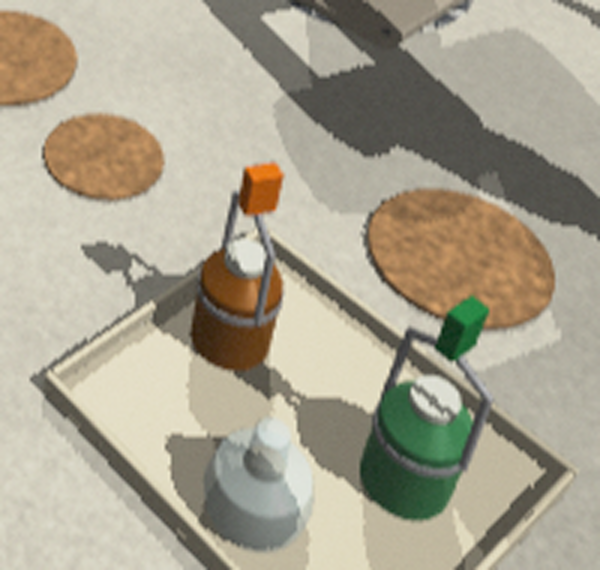

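View pics/c3.png

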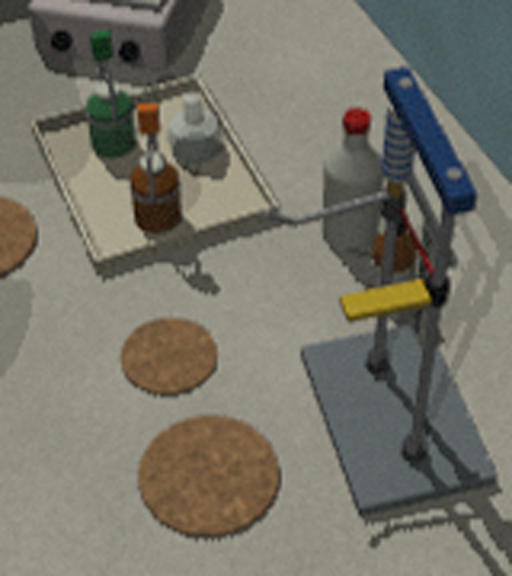

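Candidates, each at two pixels (scene, side):
- (281,239) and (265,268): diameter about 147 mm.
- (433,305) and (192,194): diameter about 148 mm.
- (314,271) and (253,231): diameter about 109 mm. This is the smallest, so it is the mat meant, near (445,37).

The target bottle is the amber one with the carrier and orange tab, in the tray at scene (360,318). The amber bottle with a black cap at scene (225,305) is the reagent. Next I measure the points.

```bash
python3 - <<'E'
from h import *
ims={n:cv2.imread(f"pics/{n}0.png") for n in("scene","side")}
def cen(n,lo,hi,box):
    x0,y0,x1,y1=box; hsv=cv2.cvtColor(ims[n][y0:y1,x0:x1],cv2.COLOR_BGR2HSV); mk=cv2.inRange(hsv,lo,hi); ys,xs=np.nonzero(mk)
    return np.array([(xs.min()+xs.max())/2+x0,(ys.min()+ys.max())/2+y0]),(xs.min()+x0,xs.max()+x0,ys.min()+y0,ys.max()+y0),len(xs)
a=cen("scene",(5,200,150),(16,255,255),(345,265,385,300)); b=cen("side",(5,200,120),(16,255,255),(235,145,260,165)); print(a,b)
p,e=tri([(S,a[0]),(D,b[0])]); print("tab",p.round(1),np.round(e,1))
a=cen("scene",(60,120,40),(80,255,255),(415,310,455,345)); b=cen("side",(55,100,40),(85,255,255),(222,125,240,141)); print(a,b)
p,e=tri([(S,a[0]),(D,b[0])]); print("gtab",p.round(1),np.round(e,1))
c1=lambda x,y:(140+x/3,90+y/3); c2=lambda x,y:(280+x/3,220+y/3); c3=lambda x,y:(200+x/3.2,120+y/3.2)
for nm,s,d in [("rod hook base",c1(262,545),c3(379,360)),("rod mark base",c1(209,470),c3(413,450)),
  ("hooktip",c1(391,255),c3(273,212)),("hooklow",c1(358,284),c3(293,221)),("hookrod",c1(243,300),c3(392,198)),
  ("bar hook bolt",c1(232,133),c3(403,83)),("bar mk bolt",c1(170,76),c3(454,172)),
  ("yellow tip",c1(289,220),c3(342,305)),("ped tip?",c1(206,277),c3(434,272))]:
    p,e=tri([(S,s),(D,d)]); print(nm,np.round(s),np.round(d),p.round(1),np.round(e,1))
# wire knees at z=133
for q in [(236,197),(271,258)]: print("knee",onz(S,c2(*q),133).round(1))
for q in [(411,332),(489,402)]: print("gknee",onz(S,c2(*q),133).round(1))
crop(ims["scene"],335,260,385,350,6.5,"c4.png")
crop(ims["side"],225,135,275,205,8,"c5.png")
crop(ims["side"],280,135,350,220,7,"c6.png")
crop(ims["scene"],190,130,280,220,6.5,"c7.png")
E
```

```text
(array([367.5, 282.5]), (np.int64(362), np.int64(373), np.int64(275), np.int64(290)), 139) (array([245.5, 153.5]), (np.int64(243), np.int64(248), np.int64(153), np.int64(154)), 11)
tab [515.9 251.8 174.9] [2.5 2.5]
(array([433.5, 329. ]), (np.int64(425), np.int64(442), np.int64(319), np.int64(339)), 205) (array([231., 134.]), (np.int64(228), np.int64(234), np.int64(130), np.int64(138)), 45)
gtab [507.9 397.9 166.1] [0.7 0.7]
rod hook base [227. 272.] [318. 232.] [646.8 -87.1  28.2] [1. 1.]
rod mark base [210. 247.] [329. 261.] [ 626.2 -205.9   24.8] [1. 1.]
hooktip [270. 175.] [285. 186.] [526.1 -63.  287.9] [3.8 3.8]
hooklow [259. 185.] [292. 189.] [550.  -67.6 268.7] [0.9 0.9]
hookrod [221. 190.] [322. 182.] [643.9 -88.5 279.5] [0.5 0.5]
bar hook bolt [217. 134.] [326. 146.] [644.9 -85.1 416.5] [0.2 0.2]
bar mk bolt [197. 115.] [342. 174.] [ 626.6 -202.8  417.4] [1. 1.]
yellow tip [236. 163.] [307. 215.] [ 539.8 -183.4  274. ] [2.3 2.3]
ped tip? [209. 182.] [336. 205.] [ 637.3 -169.9  259.3] [6.7 6.7]
knee [503.6 222.2 133. ]
knee [528.9 274.7 133. ]
gknee [507.3 370.4 133. ]
gknee [514.9 429.8 133. ]
```

View pics/c4.png

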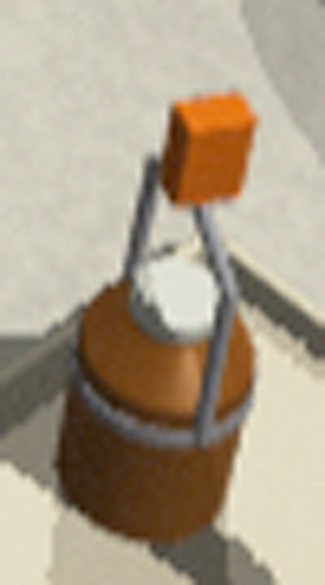

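View pics/c5.png

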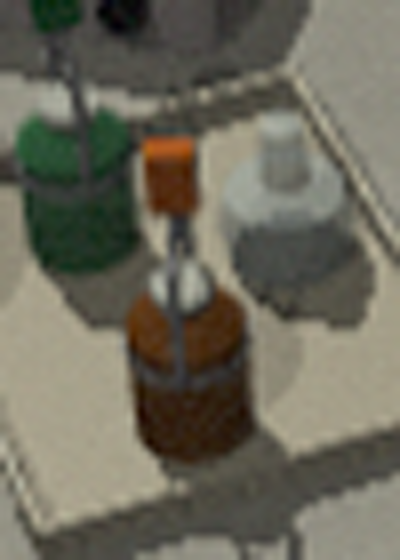

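View pics/c6.png

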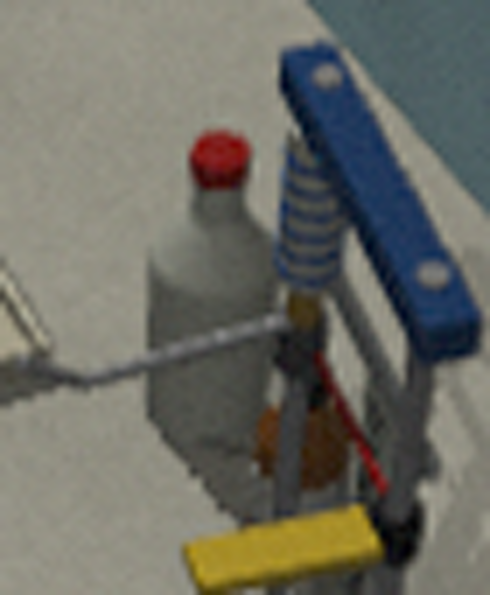

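View pics/c7.png

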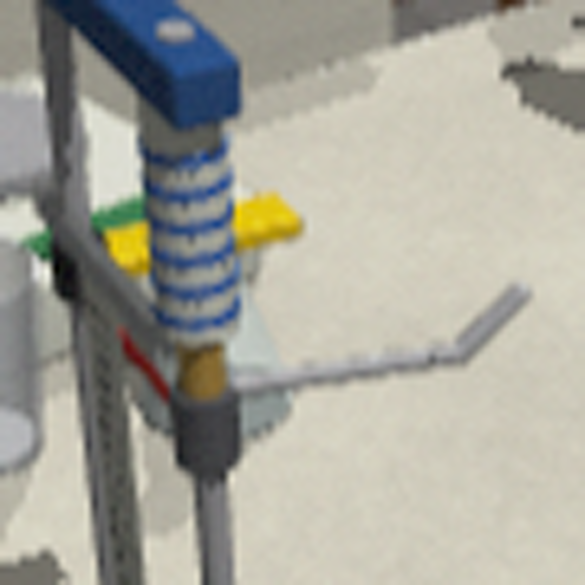

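```bash
python3 - <<'E'
from h import *
from scipy.spatial.transform import Rotation as Ro
s=r.sense(); R=Ro.from_euler('xyz',s['tcp_rot'],degrees=True).as_matrix(); print(R.round(3)); 
m=vision.camera_model("wrist"); T=m['world_to_cam']; c=-T[:3,:3].T@T[:3,3]; print("cam rel TCP in tool",(R.T@(c-s['tool_pos'])).round(1), "camz",(R.T@T[2,:3]).round(2))
print("toolz yaw",np.degrees(np.arctan2(R[1,2],R[0,2])))
for z in (20,):
  p,e=tri([(S,(367.0,282.9)),(D,(246.3,157))]); print("tab",p.round(1),np.round(e,1))
k=[onz(S,q,133) for q in ((358.4,285.4),(370.7,305.1))]; print(k, np.degrees(np.arctan2(*(k[1]-k[0])[[1,0]]))-90)
c4=lambda x,y:(335+x/6.5,260+y/6.5); c5=lambda x,y:(225+x/8,135+y/8)
# wire/bottle bottom centre: bottle side extents at z~ ; stopper top centre
p,e=tri([(S,c4(178,285)),(D,c5(181,283))]); print("stopper",p.round(1),np.round(e,1))
c6=lambda x,y:(280+x/7,135+y/7); c7=lambda x,y:(190+x/6.5,130+y/6.5)
for nm,a,b in [("hooktip",c7(520,290),c6(62,372)),("hooklow",c7(462,353),c6(88,380)),("ptr root/tip",c7(125,335),c6(383,487)),("ytip corner",c7(272,197),c6(185,545)),]:
    p,e=tri([(S,a),(D,b)]); print(nm,p.round(1),np.round(e,1))
# predicted projections of model
o=np.array([636,-145.5]); yaw=np.radians(-9.2); X=np.array([np.cos(yaw),np.sin(yaw)]);Y=np.array([-X[1],X[0]])
for nm,x,y,z in [("seat",-100,60,270),("tip",-126,60,288),("mark end",-88,-60,290),("mark end+",-88,-47,290),("rodtop",0,60,418),("rod2top",0,-60,418)]:
    P=np.r_[o+x*X+y*Y,z]; print(nm,P.round(1),proj(S,P).round(1),proj(D,P).round(1))
E
```

```text
[[-0.    -0.973  0.231]
 [-0.001  0.231  0.973]
 [-1.     0.    -0.002]]
cam rel TCP in tool [-136.1   81.3   -0.3] camz [ 0.95 -0.31 -0.  ]
toolz yaw 76.66268359804728
tab [512.8 245.6 165.6] [0.7 0.7]
[array([503.44550029, 221.2825175 , 133.        ]), array([526.46343699, 273.63692111, 133.        ])] -23.732987821598428
stopper [512.1 244.2 100.2] [1.2 1.2]
hooktip [529.  -69.3 286.2] [9.3 9.3]
hooklow [549.4 -67.6 268.9] [2.8 2.8]
ptr root/tip [ 635.2 -169.   261.3] [6. 6.]
ytip corner [ 544.  -185.5  283.7] [4.1 4.1]
seat [546.9 -70.3 270. ] [260.  183.3] [291.3 189.7]
tip [521.2 -66.1 288. ] [269.5 174.1] [283.  187.1]
mark end [ 539.5 -190.7  290. ] [233.6 156.8] [307.4 213.3]
mark end+ [ 541.6 -177.8  290. ] [235.8 158.8] [306. 210.]
rodtop [645.6 -86.3 418. ] [216.6 133.6] [326.3 145.7]
rod2top [ 626.4 -204.7  418. ] [195.8 114.8] [341.8 174.1]
```

Measured, mm:

| Point | Position | Check |
|---|---|---|
| Amber tab | (513,246,166) | expected z 167 |
| Bottle yaw | about -24.7° | loop knees about 58 mm apart, expected 58 |
| Stand | origin (636,-145.5), yaw -9.2° | rods 119.5 apart, expected 120 |
| Hook seat | (547,-70) | z agrees with 270 at the bar's centre line |
| Mat | (445,37) | diameter about 109 |

Now I move above the tab.

```bash
python3 -m jog '[[[0.08,-0.07,0.02],[0,0,-0.1],1],[[0.11,-0.1,0.02],[0,0,-0.199],1],[[0.14,-0.127,0.02],[0,0,-0.199],1],[[0.17,-0.155,0.02],[0,0,-0.199],1],[[0.2,-0.18,0.02],[0,0,-0.199],1]]'
python3 -m jog '[[[0.03,-0.027,0],[0,0,0],1],[[0.06,-0.054,0],[0,0,0],1],[[0.09,-0.081,0],[0,0,0],1],[[0.12,-0.108,0],[0,0,0],1],[[0.15,-0.135,0],[0,0,0],1]]'
python3 -m jog '[[[0.012,-0.011,0],[0,0,0],1],[[0.0244,-0.0232,0],[0,0,0],1],[[0.0244,-0.0232,0],[0,0,0],1]]'
python3 - <<'E'
from h import *
print(r.sense())
for n in ("wrist","scene"): cv2.imwrite(f"pics/{n}1.png",vision.snapshot(n)[:,:,::-1])
E
```

```text
time: 0.57
tool_pos: [293.0, 443.5, 257.7]
tcp_rot: [-43.4, 90.0, 21.9]
ft_force: [0.6, 0.4, -0.5]
finger_gap: 85.5
time: 0.98
tool_pos: [443.1, 308.2, 257.4]
tcp_rot: [129.9, 90.0, -164.9]
ft_force: [-0.0, 0.3, 0.8]
finger_gap: 85.2
time: 1.23
tool_pos: [468.4, 284.1, 257.1]
tcp_rot: [-153.5, 89.9, -88.5]
ft_force: [0.9, 0.3, 0.1]
finger_gap: 85.5
{'time': 1.2333, 'joint_pos': array([ 2.59141453e+01, -9.81477897e-01,  9.21857751e+01, -6.36174763e-02,
        8.88245206e+01, -3.91469518e+01]), 'qd': array([ 3.11830914, -0.96944424,  0.78094222,  1.51903534,  0.64581882,
        3.11121882]), 'joint_efforts': array([-1.18076127e+00, -4.91612291e+01, -5.05978525e+01, -4.09473153e-02,
       -3.65969120e-02, -6.45979419e-01]), 'tool_pos': array([468.43054161, 284.08390056, 257.12868798]), 'tcp_rot': array([-153.52207448,   89.93017234,  -88.45965633]), 'ft_force': array([0.88499662, 0.30169834, 0.07224734]), 'wrist_torque': array([ 0.01072079, -0.01139224, -0.05037399]), 'finger_gap': 85.4896625982461}
```

View pics/wrist1.png

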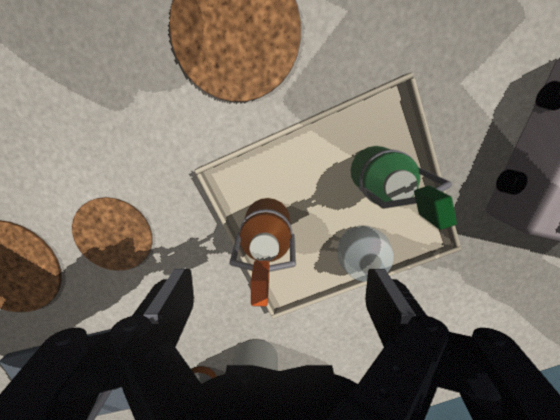

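View pics/scene1.png

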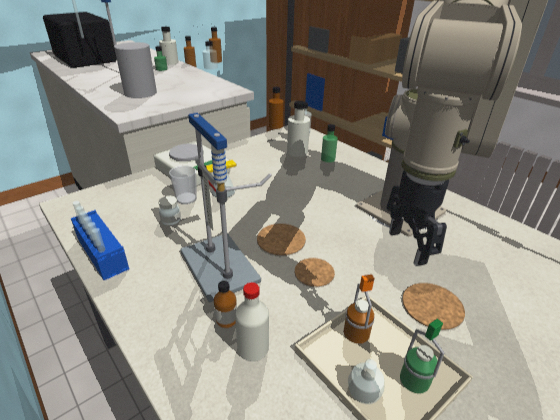

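The wrist picture shows the orange tab at (261,283) between the loop knees (235,266) and (294,264), with the green bottle clear at (400,180). The first call fell short of its target, so I take the remaining shift from the measured pose.

```bash
cat >> h.py <<'E'
from scipy.spatial.transform import Rotation as Ro
def tool():
    s=r.sense(); R=Ro.from_euler('xyz',s['tcp_rot'],degrees=True).as_matrix()
    return s['tool_pos'], np.degrees(np.arctan2(R[1,2],R[0,2])), R, s
E
python3 - <<'E'
from h import *
p,y,R,s=tool(); print(p,y); print(R.round(3))
W=vision.camera_model("wrist")
q,e=tri([(S,(367.0,282.9)),(D,(246.3,157)),(W,(261,283))]); print("tab",q.round(1),np.round(e,1))
a,b=[onz(W,u,133) for u in ((235,266),(294,264))]; print(a,b,(a+b)/2,np.degrees(np.arctan2(*(b-a)[[1,0]]))-90)
# tab long edge (x direction): top face edges
crop(cv2.imread("pics/wrist1.png"),215,190,315,320,4.6,"c8.png")
E
```

```text
[466.51910862 286.31112286 257.20500218] 65.17016970734389
[[-0.001 -0.908  0.42 ]
 [-0.     0.42   0.908]
 [-1.     0.001 -0.   ]]
tab [513.1 246.2 165.6] [0.9 0.9 0.7]
[503.3589378 221.6193066 133.       ] [525.36510524 274.29664001 133.        ] [514.36202152 247.95797331 133.        ] -22.67292878558669
```

View pics/c8.png

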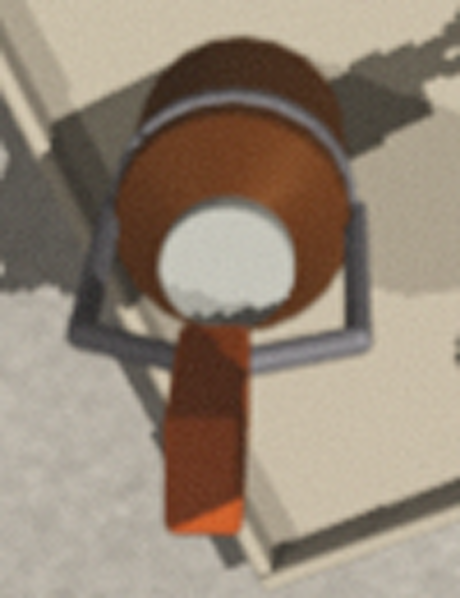

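The crop confirms the target: amber bottle with wire carrier and orange tab. Three views agree on (513,246,166) within 1 mm. I'll move over it, descend and grip.

```bash
python3 -m jog '[[[0.024,-0.02,0],[0,0,0.026],1],[[0.0466,-0.0401,0],[0,0,0.026],1],[[0.0466,-0.0401,-0.03],[0,0,0.026],1],[[0.0466,-0.0401,-0.04],[0,0,0.026],1],[[0.0466,-0.0401,-0.04],[0,0,0.026],1]]' 50
python3 - <<'E'
from h import *
p,y,R,s=tool(); print(p,y); cv2.imwrite("pics/wrist2.png",vision.snapshot("wrist")[:,:,::-1]); 
E
```

```text
time: 1.75
tool_pos: [510.1, 246.7, 213.5]
tcp_rot: [129.6, 89.6, -163.7]
ft_force: [-1.0, 0.4, -1.4]
finger_gap: 85.4
[510.11244643 246.70322885 213.45059802] 66.79154816114736
```

View pics/wrist2.png

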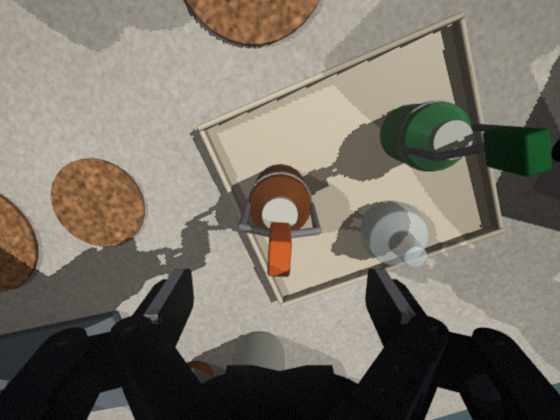

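The tab is centred at (280,250) between the finger pads. I descend the rest.

```bash
python3 -m jog '[[[0.001,0,-0.02],[0,0,0],1],[[0.001,0,-0.035],[0,0,0],1],[[0.001,0,-0.049],[0,0,0],1],[[0.001,0,-0.049],[0,0,0],1],[[0.001,0,-0.049],[0,0,0],1]]'
python3 - <<'E'
from h import *
p,y,R,s=tool(); print(p,y); cv2.imwrite("pics/wrist3.png",vision.snapshot("wrist")[:,:,::-1]); 
E
```

```text
time: 2.22
tool_pos: [513.3, 247.5, 169.1]
tcp_rot: [117.3, 90.0, -175.8]
ft_force: [0.7, 0.6, -0.1]
finger_gap: 85.7
[513.27632938 247.49068671 169.12191539] 66.83328185054623
```

View pics/wrist3.png

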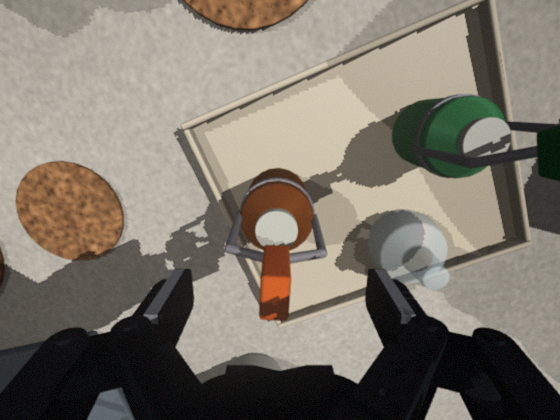

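```bash
python3 -m jog '[[[0,-0.001,-0.004],[0,0,0],1],[[0,-0.001,-0.004],[0,0,0],1],[[0,-0.001,-0.004],[0,0,0],1]]'
python3 -m jog '[[[0,0,0],[0,0,0],0.2],[[0,0,0],[0,0,0],-0.2],[[0,0,0],[0,0,0],-0.4],[[0,0,0],[0,0,0],-0.6],[[0,0,0],[0,0,0],-1]]' 50
python3 -m jog '[[[0,0,0],[0,0,0],-1],[[0,0,0],[0,0,0],-1],[[0,0,0],[0,0,0],-1],[[0,0,0],[0,0,0],-1],[[0,0,0],[0,0,0],-1]]'
python3 - <<'E'
from h import *
p,y,R,s=tool(); print(p,y,s['ft_force']); cv2.imwrite("pics/wrist4.png",vision.snapshot("wrist")[:,:,::-1]); 
E
```

```text
time: 2.52
tool_pos: [514.4, 245.8, 165.4]
tcp_rot: [-46.5, 89.9, 20.2]
ft_force: [0.1, 0.9, -0.2]
finger_gap: 85.6
time: 2.93
tool_pos: [514.1, 245.6, 164.6]
tcp_rot: [167.7, 90.0, -125.6]
ft_force: [-0.3, -0.4, -1.0]
finger_gap: 25.4
time: 3.35
tool_pos: [514.1, 245.5, 164.7]
tcp_rot: [-108.6, 90.0, -41.9]
ft_force: [-0.1, -1.2, 1.1]
finger_gap: 12.8
[514.14848601 245.54166722 164.68536182] 66.74477873464298 [-0.13282158 -1.22365574  1.11221003]
```

View pics/wrist4.png

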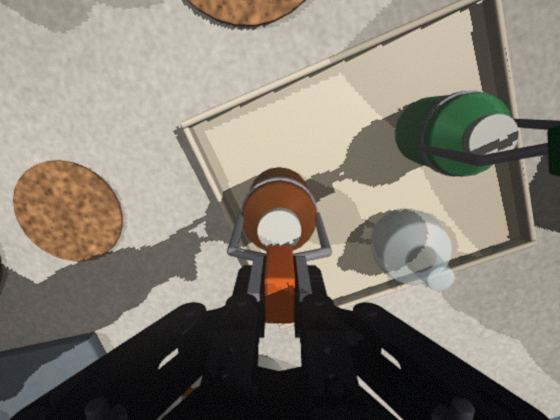

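The fingers closed on the tab (gap 12.8, centred), and the loop peak is 21.7 mm below the TCP. I lift straight up and read the weight.

```bash
python3 -m jog '[[[0,0,0.004],[0,0,0],-1],[[0,0,0.012],[0,0,0],-1],[[0,0,0.025],[0,0,0],-1],[[0,0,0.04],[0,0,0],-1],[[0,0,0.055],[0,0,0],-1]]'
python3 -m jog '[[[0,0,0.02],[0,0,0],-1],[[0,0,0.04],[0,0,0],-1],[[0,0,0.06],[0,0,0],-1],[[0,0,0.075],[0,0,0],-1],[[0,0,0.08],[0,0,0],-1]]'
python3 -m jog '[[[0,0,0.0],[0,0,0],-1],[[0,0,0.0],[0,0,0],-1],[[0,0,0],[0,0,0],-1]]'
python3 - <<'E'
from h import *
F=[]
for i in range(1):
    p,y,R,s=tool(); F.append(s['ft_force'])
print(p,y,F,s['finger_gap'])
im={}
for n in ("wrist","scene","side"):
    im[n]=vision.snapshot(n)[:,:,::-1].copy(); cv2.imwrite(f"pics/{n}5.png",im[n]); print(r.sense()['ft_force'])
print("wash",onz(S,(253,325),95).round(),onz(D,(310,178),95).round(), "cap",tri([(S,(251,291)),(D,(311,157))])[0].round())
print("reag cap",tri([(S,(224,288)),(D,(325,195))])[0].round())
E
```

```text
time: 3.82
tool_pos: [513.9, 245.6, 220.9]
tcp_rot: [113.5, 90.0, -179.7]
ft_force: [0.8, 0.2, -3.9]
finger_gap: 13.3
time: 4.23
tool_pos: [515.2, 246.1, 304.2]
tcp_rot: [-45.5, 89.7, 21.3]
ft_force: [-0.1, 0.3, -3.7]
finger_gap: 13.2
time: 4.48
tool_pos: [513.5, 245.4, 298.2]
tcp_rot: [133.5, 89.9, -159.8]
ft_force: [0.1, -0.1, -4.5]
finger_gap: 13.5
[513.51986776 245.41087139 298.17158335] 66.75224784937923 [array([ 0.05288327, -0.08328249, -4.5254803 ])] 13.541124846483564
[ 0.30758228  0.02688856 -4.89860701]
[-0.74933816 -0.27541773 -3.67972855]
[-0.20217761  0.3947451  -4.389793  ]
wash [727. 137.  95.] [712. 111.  95.] cap [721. 127. 182.]
reag cap [719.  11.  94.]
```

View pics/scene5.png

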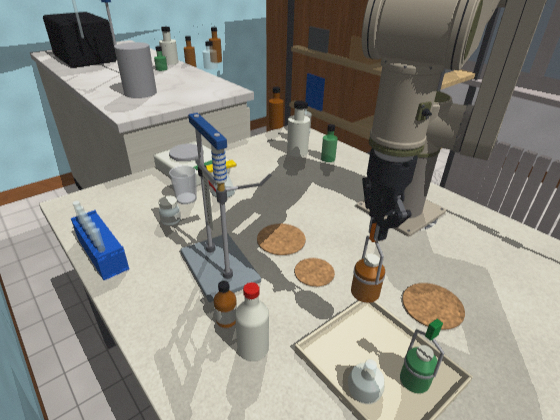

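View pics/wrist5.png

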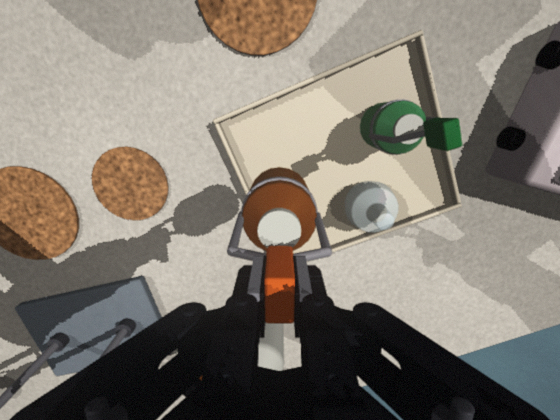

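The lift is clean, and the force is about 4.3 N, so m is about 0.44 kg and the extension about 61 mm. The only tall bystanders are at x ≥ 700. Now the transfer to the approach point 70 mm in front of the hook seat, with the loop plane turned square to the hook.

```bash
python3 -m jog '[[[-0.001,-0.01,0.003],[0,0,0.02],-1],[[-0.003,-0.03,0.006],[0,0,0.06],-1],[[-0.007,-0.058,0.011],[0,0,0.12],-1],[[-0.01,-0.087,0.016],[0,0,0.18],-1],[[-0.013,-0.116,0.021],[0,0,0.245],-1]]'
python3 -m jog '[[[-0.004,-0.03,0],[0,0,0],-1],[[-0.007,-0.06,0],[0,0,0],-1],[[-0.01,-0.09,0],[0,0,0],-1],[[-0.014,-0.118,0.001],[0,0,0],-1],[[-0.017,-0.142,0.002],[0,0,0],-1]]'
python3 -m jog '[[[-0.003,-0.02,0],[0,0,0],-1],[[-0.005,-0.035,0],[0,0,0],-1],[[-0.006,-0.044,0.001],[0,0,0],-1],[[-0.006,-0.0465,0.001],[0,0,0],-1],[[-0.006,-0.0465,0.001],[0,0,0],-1]]'
python3 - <<'E'
from h import *
p,y,R,s=tool(); print(p,y,s['ft_force'],s['finger_gap'])
for n in ("wrist","scene","side"):
    cv2.imwrite(f"pics/{n}6.png",vision.snapshot(n)[:,:,::-1])
crop(cv2.imread("pics/scene6.png"),180,100,360,280,3.2,"c9.png")
crop(cv2.imread("pics/side6.png"),200,120,360,280,3.6,"c10.png")
p,y,R,s=tool(); print(p,y,s['ft_force'])
E
```

```text
time: 5.05
tool_pos: [500.4, 128.7, 319.9]
tcp_rot: [109.5, 89.9, -169.5]
ft_force: [0.6, 0.1, -3.7]
finger_gap: 13.5
time: 5.47
tool_pos: [483.3, -14.2, 322.0]
tcp_rot: [111.6, 89.9, -167.6]
ft_force: [0.5, -0.1, -4.3]
finger_gap: 13.1
time: 5.88
tool_pos: [478.1, -59.1, 323.4]
tcp_rot: [52.9, 90.0, 133.7]
ft_force: [-0.3, 0.6, -3.5]
finger_gap: 13.3
[478.07662391 -59.06626477 323.39413134] 80.73392774236288 [-0.31310009  0.61041767 -3.46843989] 13.300576749828624
[478.22318956 -57.9860699  323.48740687] 80.84580276987349 [ 0.65695619 -0.44679788 -4.44821861]
```

View pics/c9.png

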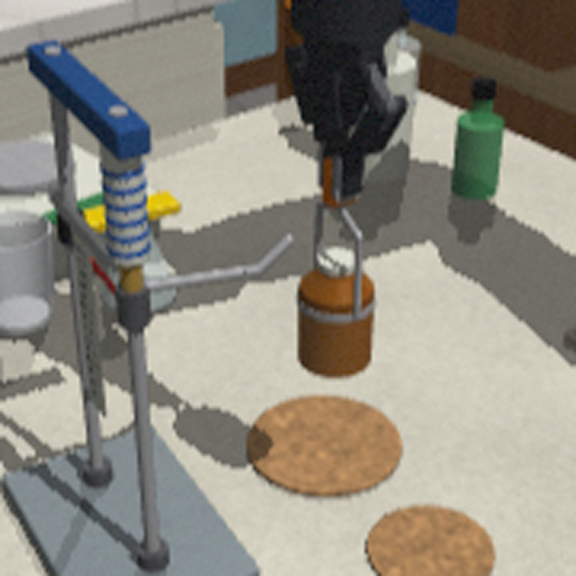

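View pics/c10.png

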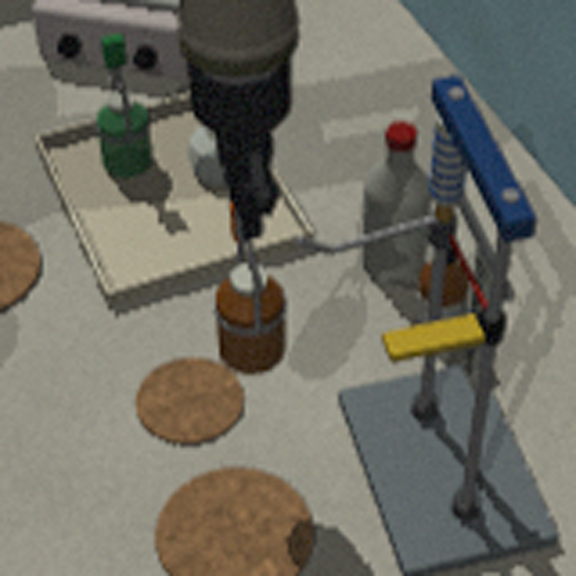

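View pics/wrist6.png

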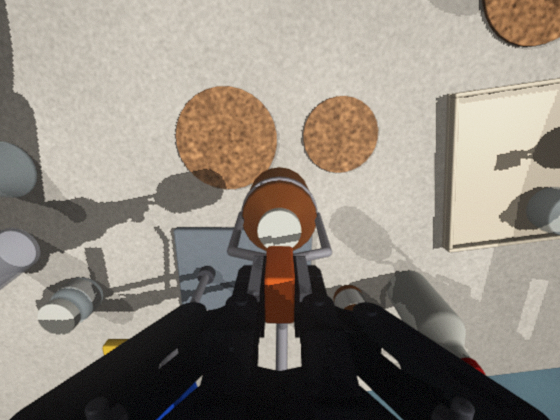

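The scene crop shows the bottle upright in front of the hook tip at scene (271,174). In the wrist view the hook lies at column 281, in line with the tab. I verify the heights before threading.

```bash
python3 - <<'E'
from h import *
W=vision.camera_model("wrist"); p,y,R,s=tool(); print(p,y)
a,e=tri([(S,(285.3,179.7)),(D,(268.9,196.4))]); print("stopper top",a.round(1),e)
th=np.radians(-9.2); X=np.array([np.cos(th),np.sin(th)])
o=np.array([636,-145.5]);Y=np.array([-X[1],X[0]])
for u in ((281,328),(282,370)):
    q=onz(W,u,280)[:2]; print(q.round(1),"local",((q-o)@X).round(1),((q-o)@Y).round(1))
q=p[:2]; print("tcp local",(q-o)@X,(q-o)@Y)
crop(cv2.imread("pics/wrist6.png"),230,240,330,400,3.7,"c11.png")
E
```

```text
[478.22318956 -57.9860699  323.48740687] 80.84580276987349
stopper top [477.3 -58.7 260.1] [np.float64(0.32928650446607416), np.float64(0.3292865044661515)]
[544.1 -67.6] local -103.2 62.2
[582.3 -72.9] local -64.6 63.1
tcp local -169.7390424524983 61.16263026053349
```

View pics/c11.png

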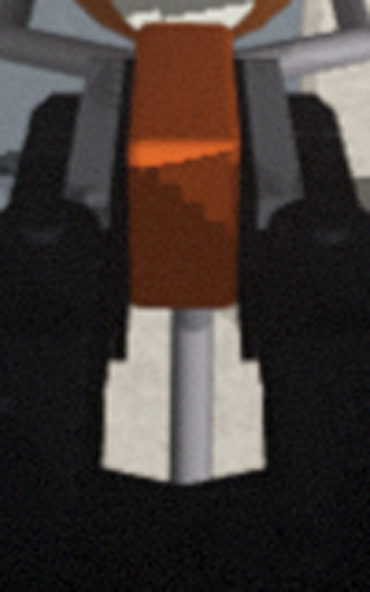

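Everything is consistent: stopper top at 260, below the hook's underside at 266, and loop peak at about 302, above the tip at 292. Lateral agreement is within 2 mm. Threading straight in along the hook.

```bash
python3 -m jog '[[[0.004,-0.0006,0],[0,0,0],-1],[[0.012,-0.002,0],[0,0,0],-1],[[0.022,-0.0035,0],[0,0,0],-1],[[0.032,-0.005,0],[0,0,0],-1],[[0.042,-0.0067,0],[0,0,0],-1]]'
python3 -m jog '[[[0.01,-0.0016,0],[0,0,0],-1],[[0.019,-0.003,0],[0,0,0],-1],[[0.025,-0.004,0],[0,0,0],-1],[[0.027,-0.0043,0],[0,0,0],-1],[[0.027,-0.0043,0],[0,0,0],-1]]'
python3 - <<'E'
from h import *
p,y,R,s=tool(); print(p,y,s['ft_force'],s['finger_gap'])
th=np.radians(-9.2); X=np.array([np.cos(th),np.sin(th)]);o=np.array([636,-145.5]);Y=np.array([-X[1],X[0]])
q=p[:2]; print("tcp local",(q-o)@X,(q-o)@Y)
for n in ("scene","side"):
    cv2.imwrite(f"pics/{n}7.png",vision.snapshot(n)[:,:,::-1])
a=cv2.resize(cv2.imread("pics/scene7.png")[100:260,180:300],None,fx=3.3,fy=3.3,interpolation=cv2.INTER_CUBIC)
b=cv2.resize(cv2.imread("pics/side7.png")[120:280,240:360],None,fx=3.3,fy=3.3,interpolation=cv2.INTER_CUBIC)
cv2.imwrite("pics/c12.png",np.hstack([a,b]))
E
```

```text
time: 6.45
tool_pos: [521.3, -65.2, 323.5]
tcp_rot: [-69.6, 90.0, 11.3]
ft_force: [-0.5, 0.1, -3.8]
finger_gap: 13.3
time: 6.87
tool_pos: [547.5, -69.8, 323.3]
tcp_rot: [87.6, 90.0, 168.4]
ft_force: [0.8, -0.3, -4.6]
finger_gap: 13.4
[547.48445775 -69.79175036 323.26181027] 80.80476725606522 [ 0.83033572 -0.3126019  -4.63723206] 13.40653439650859
tcp local -99.48122664723148 60.58238875914046
```

View pics/c12.png

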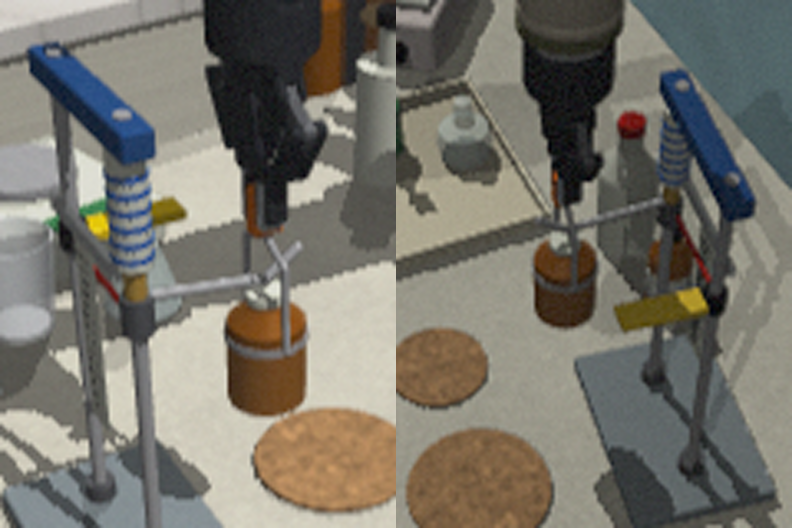

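The loop is round the hook: in the scene crop the hook passes through it, with the tip beyond the wires. Now I lower it, first to contact (about 28 mm) and then slowly as the spring takes the load.

```bash
python3 -m jog '[[[0,0,-0.004],[0,0,0],-1],[[0,0,-0.01],[0,0,0],-1],[[0,0,-0.016],[0,0,0],-1],[[0,0,-0.021],[0,0,0],-1],[[0,0,-0.026],[0,0,0],-1]]'
python3 -m jog '[[[0,0,-0.005],[0,0,0],-1],[[0,0,-0.01],[0,0,0],-1],[[0,0,-0.015],[0,0,0],-1],[[0,0,-0.02],[0,0,0],-1],[[0,0,-0.025],[0,0,0],-1]]'
python3 -m jog '[[[0,0,-0.005],[0,0,0],-1],[[0,0,-0.01],[0,0,0],-1],[[0,0,-0.014],[0,0,0],-1],[[0,0,-0.016],[0,0,0],-1],[[0,0,-0.016],[0,0,0],-1]]'
python3 - <<'E'
from h import *
p,y,R,s=tool(); print(p,y,s['ft_force'],s['finger_gap'])
for n in ("scene","side"):
    cv2.imwrite(f"pics/{n}8.png",vision.snapshot(n)[:,:,::-1]); print(r.sense()['ft_force'])
a=cv2.resize(cv2.imread("pics/scene8.png")[100:260,180:300],None,fx=3.3,fy=3.3,interpolation=cv2.INTER_CUBIC)
b=cv2.resize(cv2.imread("pics/side8.png")[120:280,240:360],None,fx=3.3,fy=3.3,interpolation=cv2.INTER_CUBIC)
cv2.imwrite("pics/c13.png",np.hstack([a,b]))
E
```

```text
time: 7.38
tool_pos: [546.7, -69.8, 296.6]
tcp_rot: [86.9, 90.0, 167.7]
ft_force: [0.4, 0.1, -3.9]
finger_gap: 13.3
time: 7.8
tool_pos: [547.2, -69.9, 272.4]
tcp_rot: [-88.2, 90.0, -7.4]
ft_force: [0.7, -0.3, -2.3]
finger_gap: 13.2
time: 8.22
tool_pos: [547.1, -69.9, 256.2]
tcp_rot: [48.2, 90.0, 128.9]
ft_force: [0.7, -0.1, -1.9]
finger_gap: 13.0
[547.13706178 -69.88896179 256.21835129] 80.78809687838496 [ 0.655535   -0.12117843 -1.88126185] 13.013381396491289
[ 0.48302681  1.45000503 -0.90157356]
[ 0.93559301 -0.10376427 -0.94101356]
```

View pics/c13.png

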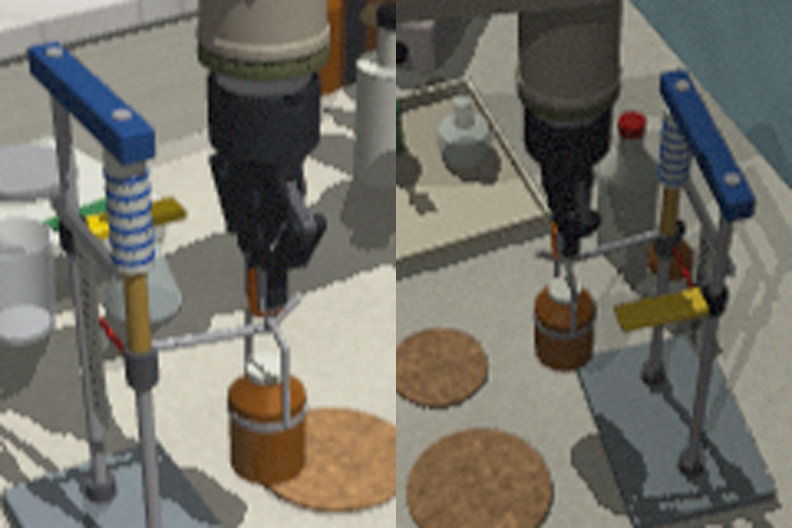

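The loop is seated and the hook is being drawn down by about 40 mm so far. About 1.2 N is left on the gripper, roughly 18 mm more. I continue slowly and average the force readings.

```bash
python3 -m jog '[[[0,0,-0.003],[0,0,0],-1],[[0,0,-0.007],[0,0,0],-1],[[0,0,-0.011],[0,0,0],-1],[[0,0,-0.014],[0,0,0],-1],[[0,0,-0.015],[0,0,0],-1]]'
python3 -m jog '[[[0,0,0],[0,0,0],-1],[[0,0,0],[0,0,0],-1]]'
python3 - <<'E'
from h import *
F=[]
for i in range(12):
    im=vision.snapshot("side"); F.append(r.sense()['ft_force'])
p,y,R,s=tool(); print(p,y,np.mean(F,0),np.std(F,0),s['time'])
E
```

```text
time: 8.73
tool_pos: [547.3, -69.9, 241.1]
tcp_rot: [-89.2, 90.0, -8.4]
ft_force: [3.5, -0.2, 0.0]
finger_gap: 13.0
time: 8.9
tool_pos: [547.4, -69.9, 241.8]
tcp_rot: [-89.8, 90.0, -9.0]
ft_force: [3.1, -0.4, 0.5]
finger_gap: 13.5
[547.29495266 -69.93084759 241.73532921] 80.78953641741207 [ 4.53705157 -0.12177238 -0.42594647] [0.54706295 0.45533378 0.42692922] 9.5
```

Vertical is nearly zero, but +4.5 N has appeared in x, so something is pressing sideways. I look before releasing.

```bash
python3 - <<'E'
from h import *
for n in ("scene","side","wrist"):
    cv2.imwrite(f"pics/{n}9.png",vision.snapshot(n)[:,:,::-1])
s=r.sense();print(s['ft_force'],s['wrist_torque'])
a=cv2.resize(cv2.imread("pics/scene9.png")[150:270,210:300],None,fx=4.4,fy=4.4,interpolation=cv2.INTER_CUBIC)
b=cv2.resize(cv2.imread("pics/side9.png")[150:270,260:350],None,fx=4.4,fy=4.4,interpolation=cv2.INTER_CUBIC)
cv2.imwrite("pics/c14.png",np.hstack([a,b]))
E
```

```text
[ 5.89219724 -0.42613737 -0.93669044] [-0.04405022 -0.921341    0.00562431]
```

View pics/c14.png

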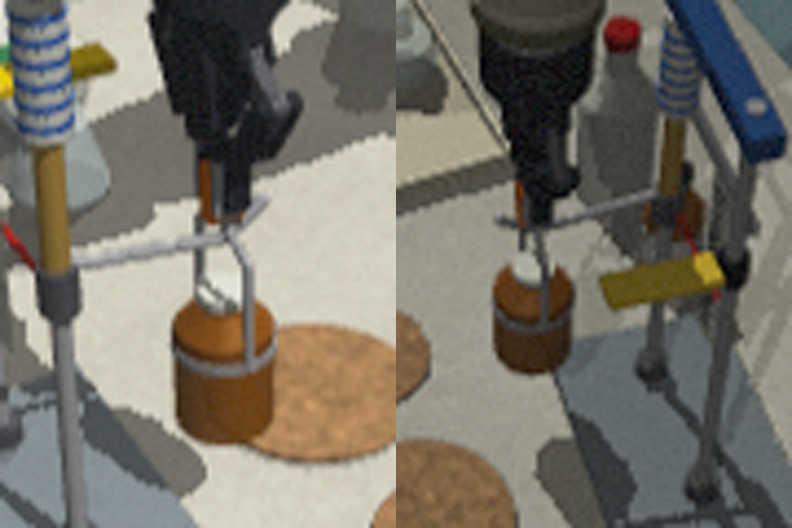

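View pics/wrist9.png

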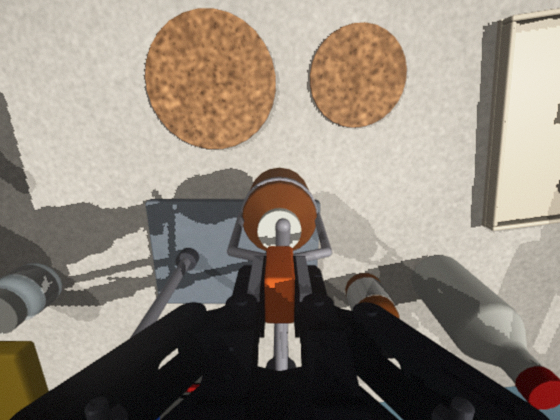

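View pics/side9.png

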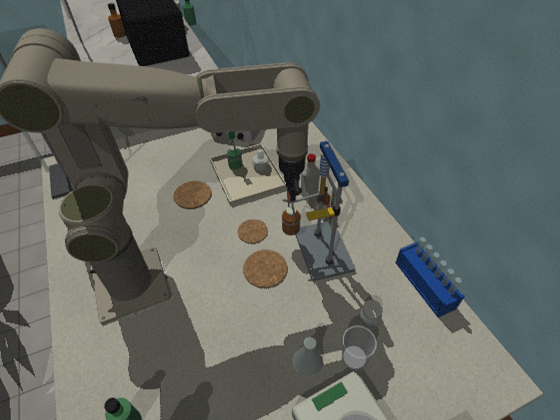

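The loop is seated properly. The sideways push suggests the loop or tab is riding on the hook's rising front slope, so it wants to sit slightly closer to the rod. I follow the force by 3 mm and re-read.

```bash
python3 -m jog '[[[0.0015,-0.0002,0],[0,0,0],-1],[[0.003,-0.0005,0],[0,0,0],-1],[[0.003,-0.0005,0],[0,0,0],-1]]'
python3 - <<'E'
from h import *
F=[]
for i in range(6):
    im=vision.snapshot("side"); F.append(r.sense()['ft_force'])
p,y,R,s=tool(); print(p,y,np.round(F,1).tolist(),np.mean(F,0),s['time'])
E
```

```text
time: 9.9
tool_pos: [549.9, -70.3, 241.2]
tcp_rot: [84.8, 89.9, 165.6]
ft_force: [1.6, 0.2, -1.6]
finger_gap: 12.9
[549.9568955  -70.325039   241.53142703] 80.78948620848917 [[1.7, 0.2, 0.8], [1.1, 0.3, -1.0], [0.4, 0.1, -0.1], [0.6, 1.1, -0.4], [1.7, 0.6, 0.3], [0.6, 1.3, -0.5]] [ 1.0180324   0.6202469  -0.16034796] 10.2
```

Relieved (Fx 1 N, Fz -0.2 N). A small final trim, then release.

```bash
python3 -m jog '[[[0.0005,0,-0.001],[0,0,0],-1],[[0.001,0,-0.002],[0,0,0],-1],[[0.001,0,-0.002],[0,0,0],-1],[[0.001,0,-0.002],[0,0,0],-1]]'
python3 - <<'E'
from h import *
F=[]
for i in range(6):
    im=vision.snapshot("side"); F.append(r.sense()['ft_force'])
p,y,R,s=tool(); print(p,np.mean(F,0),s['time'])
E
python3 -m jog '[[[0,0,0],[0,0,0],-0.6],[[0,0,0],[0,0,0],-0.5],[[0,0,0],[0,0,0],-0.3],[[0,0,0],[0,0,0],-0.1],[[0,0,0],[0,0,0],0.1]]'
python3 - <<'E'
from h import *
print(tool()[0], r.sense()['finger_gap'])
for n in ("scene","side","wrist"):
    cv2.imwrite(f"pics/{n}10.png",vision.snapshot(n)[:,:,::-1])
a=cv2.resize(cv2.imread("pics/scene10.png")[150:270,210:300],None,fx=4.4,fy=4.4,interpolation=cv2.INTER_CUBIC)
b=cv2.resize(cv2.imread("pics/side10.png")[150:270,260:350],None,fx=4.4,fy=4.4,interpolation=cv2.INTER_CUBIC)
cv2.imwrite("pics/c15.png",np.hstack([a,b]))
E
```

```text
time: 10.53
tool_pos: [550.7, -70.3, 239.2]
tcp_rot: [86.2, 89.9, 167.0]
ft_force: [-2.1, 1.4, -0.6]
finger_gap: 13.2
[550.88922283 -70.30021674 239.5212914 ] [-3.11434029  1.55650949 -0.38867311] 10.8333
time: 11.25
tool_pos: [551.3, -70.5, 239.8]
tcp_rot: [-101.8, 90.0, -21.1]
ft_force: [0.5, -0.2, 0.5]
finger_gap: 46.5
[551.29305254 -70.53594328 239.81111186] 46.50147946368009
```

View pics/c15.png

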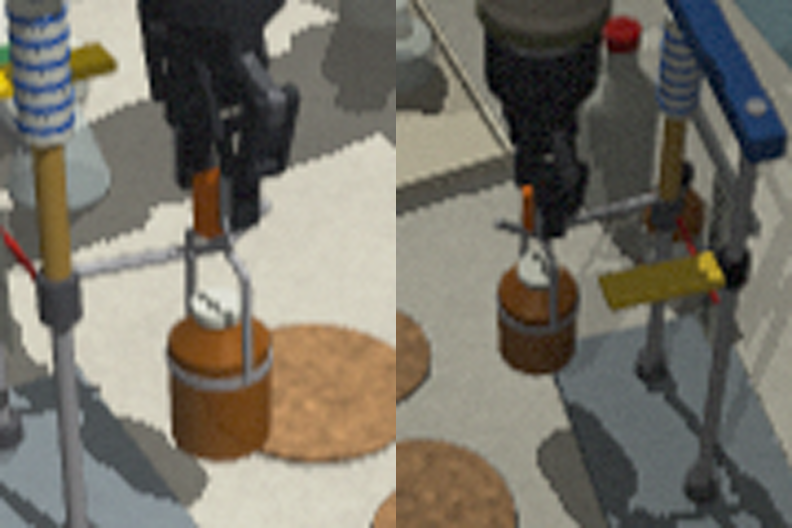

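View pics/wrist10.png

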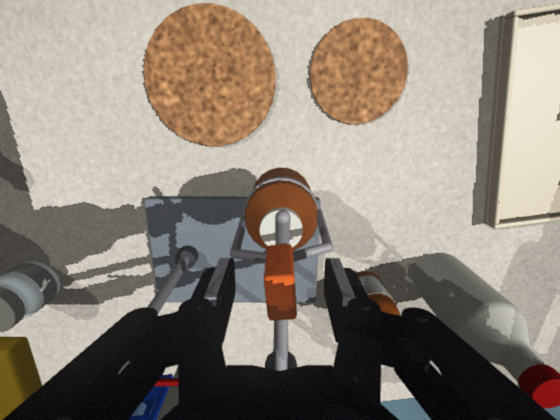

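The tab is free between the fingers (46 mm apart) and the bottle hangs on the hook. I withdraw straight up.

```bash
python3 -m jog '[[[0,0,0.01],[0,0,0],0.1],[[0,0,0.03],[0,0,0],0.1],[[0,0,0.055],[0,0,0],0.1],[[0,0,0.08],[0,0,0],0.1],[[0,0,0.106],[0,0,0],0.1]]'
python3 -m jog '[[[0,-0.02,0],[0,0,0],-0.5],[[0,-0.05,0],[0,0,0],-1],[[0,-0.08,0],[0,0,0],-1],[[0,-0.11,0],[0,0,0],-1],[[0,-0.122,0],[0,0,0],-1]]'
python3 -m jog '[[[0,0,0],[0,0,0],-1],[[0,0,0],[0,0,0],-1],[[0,0,0],[0,0,0],-1],[[0,0,0],[0,0,0],-1]]'
python3 - <<'E'
from h import *
import sys
p,y,R,s=tool(); print(p,y,s['ft_force'],s['finger_gap'])
for n in ("scene","side","wrist"):
    cv2.imwrite(f"pics/{n}11.png",vision.snapshot(n)[:,:,::-1])
a=cv2.resize(cv2.imread("pics/scene11.png")[150:270,190:280],None,fx=4.4,fy=4.4,interpolation=cv2.INTER_CUBIC)
b=cv2.resize(cv2.imread("pics/side11.png")[150:270,260:350],None,fx=4.4,fy=4.4,interpolation=cv2.INTER_CUBIC)
cv2.imwrite("pics/c16.png",np.hstack([a,b]))
E
```

```text
time: 11.82
tool_pos: [550.8, -70.4, 347.3]
tcp_rot: [135.7, 90.0, -143.5]
ft_force: [-0.2, 0.9, 1.1]
finger_gap: 46.8
time: 12.23
tool_pos: [550.7, -195.8, 346.3]
tcp_rot: [-160.7, 89.9, -80.1]
ft_force: [-0.3, -0.6, -0.2]
finger_gap: -0.1
time: 12.57
tool_pos: [551.3, -191.1, 345.9]
tcp_rot: [-45.1, 90.0, 35.8]
ft_force: [0.1, 0.2, -0.3]
finger_gap: -0.1
[ 551.30588581 -191.1414085   345.93785383] 80.86474311948895 [ 0.10019484  0.18351978 -0.2800075 ] -0.14304700964937994
```

View pics/c16.png

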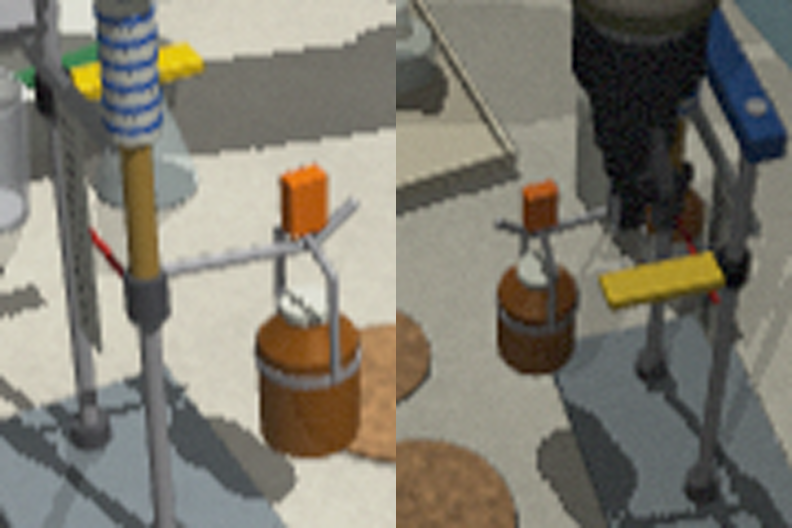

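View pics/wrist11.png

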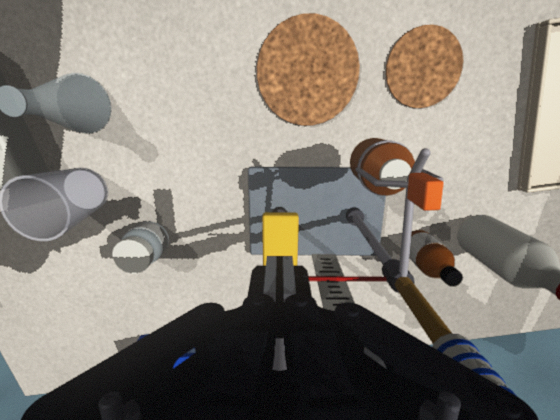

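The bottle hangs freely (scene crop), the fingers are shut, and the wrist view shows the yellow tab at (281,235) beneath them with the red pointer's tip at (308,279). Next I check that it hangs still and measure how far the hook has sunk.

```bash
python3 - <<'E'
from h import *
def orange(im,box):
    x0,y0,x1,y1=box; h=cv2.cvtColor(im[y0:y1,x0:x1],cv2.COLOR_RGB2HSV); mk=cv2.inRange(h,(3,190,110),(17,255,255))
    n,l,st,c=cv2.connectedComponentsWithStats(mk); i=1+np.argmax(st[1:,4]); return st[i][:4]+[x0,y0,0,0]
L=[]
for k in range(6):
    a=vision.snapshot("scene"); b=vision.snapshot("side")
    A=orange(a,(225,180,290,215)); B=orange(b,(280,185,310,206))
    u=(A[0]+(A[2]-1)/2,A[1]+(A[3]-1)/2); v=(B[0]+(B[2]-1)/2,B[1]+(B[3]-1)/2)
    p,e=tri([(S,u),(D,v)]); print(r.sense()['time'],A,B,p.round(1),np.round(e,1))
cv2.imwrite("pics/scene12.png",a[:,:,::-1]);cv2.imwrite("pics/side12.png",b[:,:,::-1])
crop(a[:,:,::-1],200,150,290,260,5.4,"c17.png"); crop(b[:,:,::-1],280,160,350,230,8,"c18.png")
E
```

```text
12.8167 [254 188  10  15] [289 192   7   4] [554.6 -63.8 243.4] [1.8 1.8]
12.9167 [254 188  10  15] [289 192   7   4] [554.6 -63.8 243.4] [1.8 1.8]
13.0167 [254 188  10  15] [289 192   7   4] [554.6 -63.8 243.4] [1.8 1.8]
13.1167 [254 188  10  15] [289 192   7   4] [554.6 -63.8 243.4] [1.8 1.8]
13.2167 [254 188  10  15] [289 192   7   4] [554.6 -63.8 243.4] [1.8 1.8]
13.3167 [254 188  10  16] [289 192   7   4] [555.1 -63.1 242.6] [1.9 1.9]
```

View pics/c17.png

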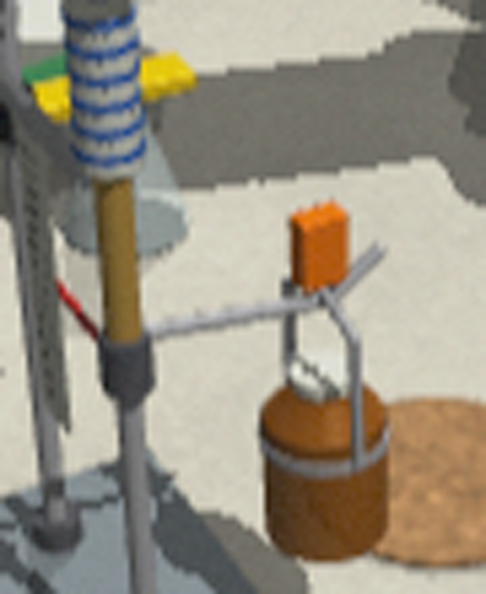

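View pics/c18.png

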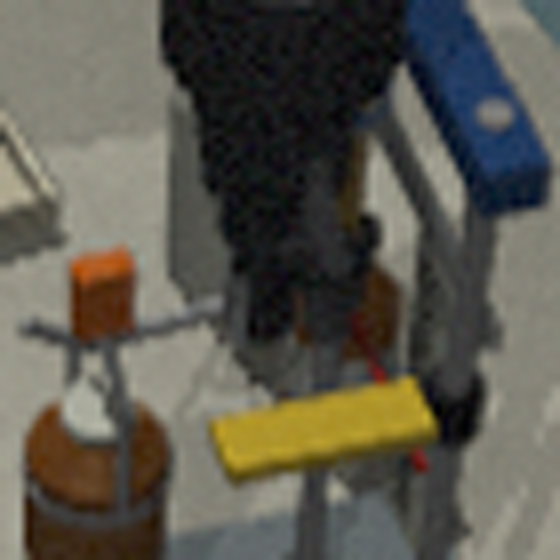

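```bash
python3 - <<'E'
from h import *
W=vision.camera_model("wrist")
for n,a in [("tab",[(S,(259,195.6)),(D,(292.8,196.75))]),("tab w/wrist",[(S,(259,195.6)),(D,(292.8,196.75)),(W,(425,191))]),("hooktip",[(S,(270.4,195.7)),(D,(282.75,200.75))]),("ptr side+wrist",[(D,(332.75,217.9)),(W,(308.5,279))])]:
    p,e=tri(a); print(n,p.round(1),np.round(e,1))
# reference pointer tip location before
th=np.radians(-9.2); X=np.array([np.cos(th),np.sin(th)]);o=np.array([636,-145.5]);Y=np.array([-X[1],X[0]])
p,e=tri([(D,(332.75,217.9)),(W,(308.5,279))]); q=p[:2]-o; print("ptr local",q@X,q@Y)
for d in (0,50,55,60,65):
    P=np.r_[o+(q@X)*X+(q@Y)*Y,270-d]; print(d,proj(D,P).round(1), "hooktip",proj(S,[521.2,-66.1,288-d]).round(1),proj(D,[521.2,-66.1,288-d]).round(1))
im=cv2.imread("pics/wrist11.png"); crop(im,260,200,440,310,4.4,"c19.png")
E
```

```text
tab [551.6 -70.1 236.9] [0.8 0.8]
tab w/wrist [552.1 -69.8 237.1] [1.  0.9 0.6]
hooktip [520.3 -64.4 227.1] [0.6 0.6]
ptr side+wrist [ 637.5 -176.2  207.5] [0.6 0.6]
ptr local 6.411131703868571 -30.055611593918385
0 [334.8 203.9] hooktip [269.5 174.1] [283.  187.1]
50 [333.3 215.1] hooktip [269.5 191.8] [283.  198.6]
55 [333.1 216.2] hooktip [269.5 193.6] [283.1 199.7]
60 [333.  217.2] hooktip [269.4 195.3] [283.1 200.8]
65 [332.8 218.3] hooktip [269.4 197. ] [283.1 201.9]
```

View pics/c19.png

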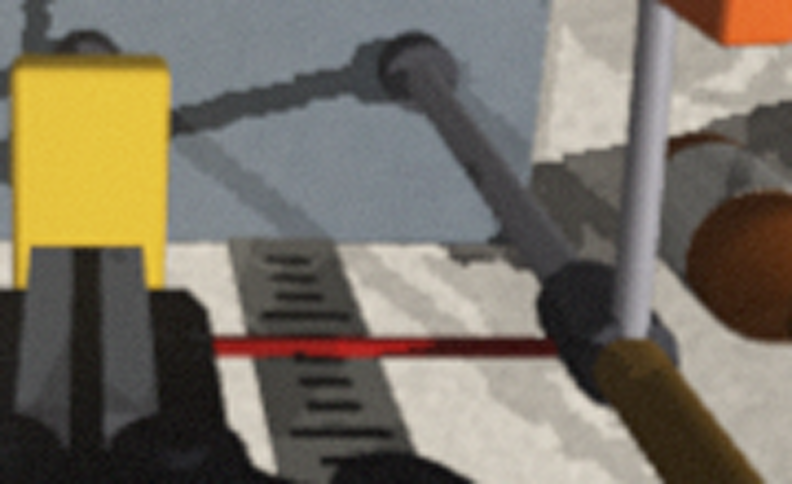

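It is still for 0.5 s. Four estimates of the extension agree at about 60 mm:
- hook tip: 60.9
- tab: 61.1 raw, 59.7 bias-corrected
- pointer shift in the side view: 60
- wrist force: 60

So the marker's middle belongs at z ≈ 210 and its top face at 215, which puts the TCP at about 223. I push down in steps and stop shy at first.

```bash
python3 -m jog '[[[0,-0.001,-0.012],[0,0,0],-1],[[0,-0.001,-0.026],[0,0,0],-1],[[0,-0.001,-0.036],[0,0,0],-1],[[0,-0.001,-0.044],[0,0,0],-1],[[0,-0.001,-0.052],[0,0,0],-1]]'
python3 -m jog '[[[0,0,-0.01],[0,0,0],-1],[[0,0,-0.02],[0,0,0],-1],[[0,0,-0.03],[0,0,0],-1],[[0,0,-0.039],[0,0,0],-1],[[0,0,-0.046],[0,0,0],-1]]'
python3 -m jog '[[[0,0,-0.006],[0,0,0],-1],[[0,0,-0.011],[0,0,0],-1],[[0,0,-0.015],[0,0,0],-1],[[0,0,-0.018],[0,0,0],-1],[[0,0,-0.019],[0,0,0],-1]]'
python3 - <<'E'
from h import *
p,y,R,s=tool(); print(p,y,s['ft_force'],s['finger_gap'])
for n in ("side","scene","wrist"): 
    im=vision.snapshot(n)[:,:,::-1].copy(); cv2.imwrite(f"pics/{n}13.png",im)
p,y,R,s=tool(); print(p,y,s['ft_force'])
crop(cv2.imread("pics/side13.png"),270,160,350,240,7,"c20.png")
crop(cv2.imread("pics/scene13.png"),190,150,280,250,6,"c21.png")
E
```

```text
time: 13.73
tool_pos: [550.8, -193.3, 292.2]
tcp_rot: [74.0, 89.9, 154.8]
ft_force: [0.5, -0.5, -0.4]
finger_gap: -0.1
time: 14.15
tool_pos: [551.2, -193.4, 246.5]
tcp_rot: [-110.4, 90.0, -29.6]
ft_force: [0.1, -0.2, 2.7]
finger_gap: 0.0
time: 14.57
tool_pos: [551.1, -193.4, 228.2]
tcp_rot: [82.5, 90.0, 163.3]
ft_force: [0.7, 0.7, 1.3]
finger_gap: -0.1
[ 551.0863485  -193.39467817  228.22228765] 80.78709836746981 [0.65359983 0.6896227  1.29257097] -0.06796926351096594
[ 551.01166389 -193.34347266  228.56892638] 80.78671319050139 [ 0.07072074  0.46162506 -0.58218216]
```

View pics/c20.png

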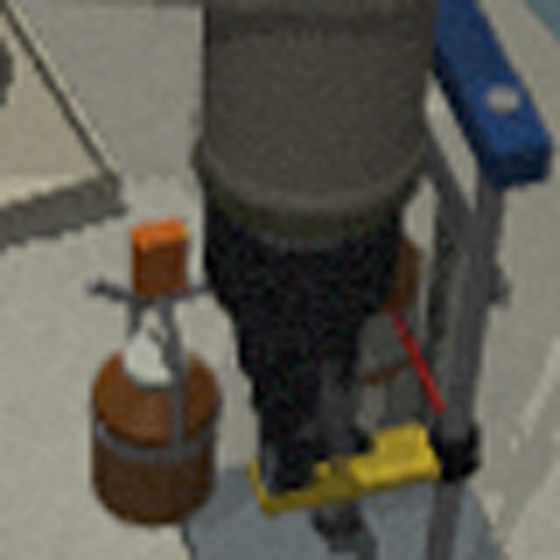

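View pics/c21.png

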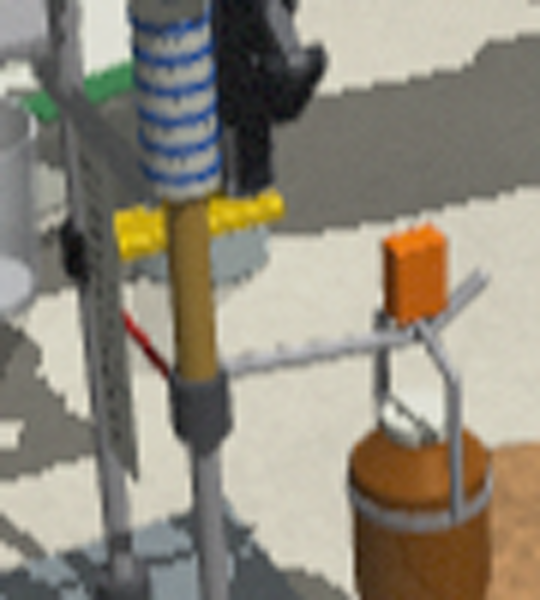

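View pics/wrist13.png

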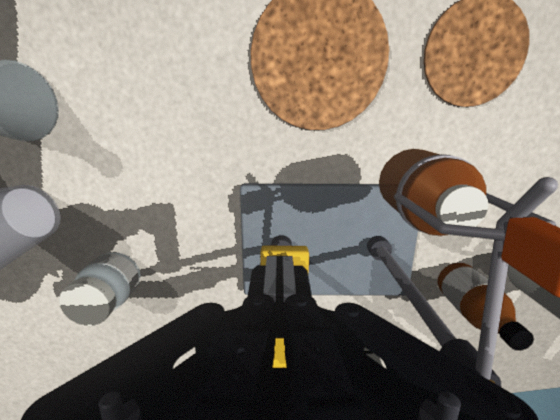

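The marker now sits just above the pointer, and the tip is visible at side (333.1,218.6). I measure the marker's shift from its known start (middle at 290) with yellow masks.

```bash
cat > ym.py <<'E'
from h import *
def yel(f,box):
    x0,y0,x1,y1=box; h=cv2.cvtColor(cv2.imread(f)[y0:y1,x0:x1],cv2.COLOR_BGR2HSV); mk=cv2.inRange(h,(22,150,70),(32,255,255)); return mk,x0,y0
def cols(f,box,which,xs):
    mk,x0,y0=yel(f,box); o=[]
    for x in xs:
        ys=np.nonzero(mk[:,x-x0])[0]; o.append((ys.max() if which=='b' else ys.min())+y0 if len(ys) else -1)
    return o
E
python3 - <<'E'
from ym import *
for f,box in (("scene0",(200,140,245,180)),("scene12",(200,140,245,180)),("scene13",(200,160,245,210)),("side0",(295,195,345,235)),("side12",(295,195,345,235)),("side13",(295,195,345,245))):
    mk,x0,y0=yel(f"pics/{f}.png",box); ys,xs=np.nonzero(mk); print(f,xs.min()+x0,xs.max()+x0,ys.min()+y0,ys.max()+y0,len(xs), "rightcol y", ys[xs>=xs.max()-1].mean()+y0, "bottomrow x",xs[ys==ys.max()].mean()+x0)
o=np.array([636,-145.5]); th=np.radians(-9.2);X=np.array([np.cos(th),np.sin(th)]);Y=np.array([-X[1],X[0]])
for z in (290,220,215,210):
    out=[]
    for m in (S,D):
        P=np.array([proj(m,np.r_[o+x*X+y*Y,z+dz]) for x in(-88,-12) for y in(-73,-47) for dz in(-5,5)])
        out+= [P[:,0].max().round(1),P[:,1].min().round(1),P[:,1].max().round(1)]
    print(z,"scene xmax,ymin,ymax; side same",out)
for z in (210,): print("ptr tip side at z", [ (zz,proj(D,[637.5,-176.2,zz]).round(1).tolist()) for zz in (205,210,215)])
E
```

```text
scene0 206 235 160 171 106 rightcol y 163.71428571428572 bottomrow x 210.5
scene12 206 235 160 172 112 rightcol y 164.0 bottomrow x 210.5
scene13 209 236 182 203 135 rightcol y 184.0 bottomrow x 219.0
side0 306 334 207 219 216 rightcol y 212.83333333333334 bottomrow x 310.5
side12 306 334 207 219 216 rightcol y 212.71428571428572 bottomrow x 310.0
side13 306 332 221 232 131 rightcol y 225.83333333333334 bottomrow x 309.5
290 scene xmax,ymin,ymax; side same [np.float64(235.9), np.float64(153.0), np.float64(167.5), np.float64(334.8), np.float64(203.5), np.float64(217.9)]
220 scene xmax,ymin,ymax; side same [np.float64(237.1), np.float64(176.6), np.float64(191.5), np.float64(332.6), np.float64(219.4), np.float64(233.4)]
215 scene xmax,ymin,ymax; side same [np.float64(237.2), np.float64(178.2), np.float64(193.2), np.float64(332.4), np.float64(220.5), np.float64(234.5)]
210 scene xmax,ymin,ymax; side same [np.float64(237.3), np.float64(179.8), np.float64(194.8), np.float64(332.3), np.float64(221.5), np.float64(235.5)]
ptr tip side at z [(205, [332.8, 218.3]), (210, [332.9, 217.2]), (215, [333.1, 216.2])]
```

The two measures disagree. The images say the marker moved about 61 mm, while the fingertip height implies 75 mm. I check this by projecting the fingertip and triangulating the tab corners.

```bash
python3 - <<'E'
from ym import *
o=np.array([636,-145.5]); th=np.radians(-9.2);X=np.array([np.cos(th),np.sin(th)]);Y=np.array([-X[1],X[0]])
for z in (220,228,234): print("fingertip",z,proj(S,[551,-193.3,z]).round(1),proj(D,[551,-193.3,z]).round(1))
for nm,a,b in (("front +y top before",(236.1,162.5),None),):
    pass
# front end corners, local (-88,+-13 around -60)
for z in (290,230,225,220,215,210):
    q=[np.r_[o-88*X+yy*Y,z+dz] for yy,dz in((-47,5),(-47,-5),(-73,5),(-73,-5))]
    print(z,"S",[proj(S,k).round(1).tolist() for k in q],"D",[proj(D,k).round(1).tolist() for k in q])
a=cv2.imread("pics/scene12.png")[145:205,200:250]; b=cv2.imread("pics/scene13.png")[145:205,200:250]; c=cv2.imread("pics/side12.png")[195:245,295:345]; d=cv2.imread("pics/side13.png")[195:245,295:345]
f=lambda i,s:cv2.resize(i,(390,290) if 0 else None,fx=s,fy=s,interpolation=cv2.INTER_NEAREST)
cv2.imwrite("pics/c22.png",np.hstack([f(a,7),f(b,7)])); cv2.imwrite("pics/c23.png",np.hstack([f(c,8),f(d,8)]))
E
```

```text
fingertip 220 [230.8 181.3] [310.3 228.4]
fingertip 228 [230.6 178.7] [310.4 226.7]
fingertip 234 [230.5 176.7] [310.5 225.3]
290 S [[235.7, 157.1], [235.9, 160.6], [231.4, 153.0], [231.6, 156.5]] D [[306.1, 208.8], [305.9, 211.1], [308.9, 215.5], [308.7, 217.9]]
230 S [[236.8, 177.6], [236.9, 180.9], [232.6, 173.3], [232.8, 176.6]] D [[305.2, 222.4], [305.1, 224.6], [307.9, 229.1], [307.8, 231.3]]
225 S [[236.9, 179.3], [237.0, 182.5], [232.7, 175.0], [232.8, 178.2]] D [[305.2, 223.5], [305.0, 225.7], [307.9, 230.2], [307.7, 232.4]]
220 S [[236.9, 180.9], [237.1, 184.2], [232.8, 176.6], [232.9, 179.8]] D [[305.1, 224.6], [305.0, 226.8], [307.8, 231.3], [307.7, 233.4]]
215 S [[237.0, 182.5], [237.2, 185.8], [232.8, 178.2], [233.0, 181.4]] D [[305.0, 225.7], [304.9, 227.8], [307.7, 232.4], [307.6, 234.5]]
210 S [[237.1, 184.2], [237.3, 187.4], [232.9, 179.8], [233.1, 183.0]] D [[305.0, 226.8], [304.9, 228.9], [307.7, 233.4], [307.5, 235.5]]
```

View pics/c22.png

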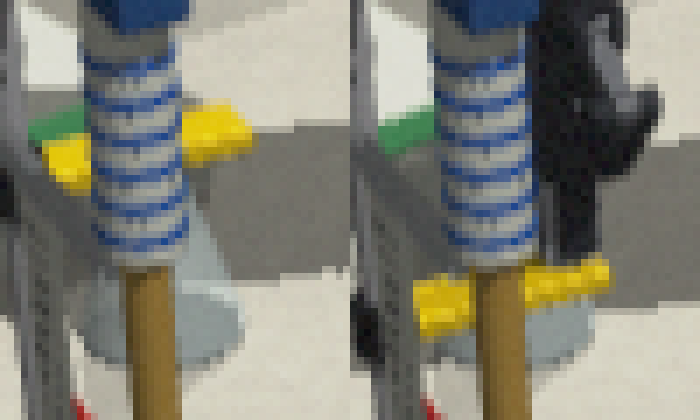

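View pics/c23.png

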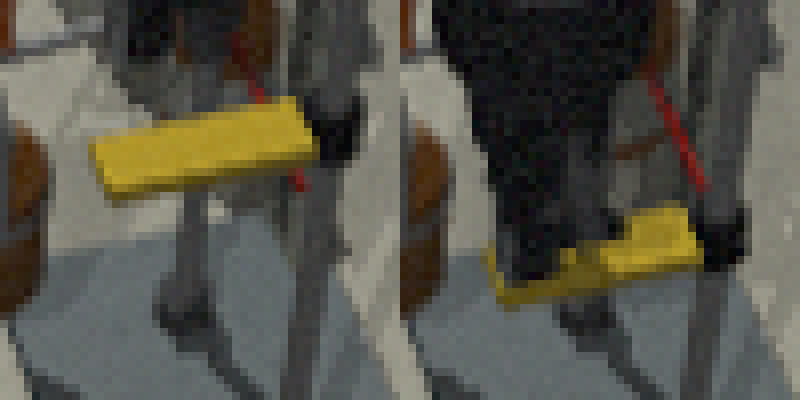

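Resolved: the marker did not start at its top stop. The first triangulation had already given z ≈ 274. Corner rows in both views now put its middle at about 215, which matches the fingertip height. Another 5.5 mm brings it to about 210.

```bash
python3 -m jog '[[[0,0,-0.0015],[0,0,0],-1],[[0,0,-0.003],[0,0,0],-1],[[0,0,-0.0045],[0,0,0],-1],[[0,0,-0.0055],[0,0,0],-1],[[0,0,-0.0055],[0,0,0],-1]]'
python3 -c "
from h import *
p,y,R,s=tool(); print(p,s['ft_force'])"
python3 -m jog '[[[0,0,0.005],[0,0,0],-1],[[0,0,0.02],[0,0,0],-1],[[0,0,0.045],[0,0,0],-1],[[0,0,0.075],[0,0,0],-1],[[0,0,0.105],[0,0,0],-1]]'
python3 - <<'E'
from ym import *
p,y,R,s=tool(); print(p,s['ft_force'],s['time'])
for n in ("side","scene","wrist"): cv2.imwrite(f"pics/{n}14.png",vision.snapshot(n)[:,:,::-1])
b=cv2.imread("pics/scene14.png")[150:210,200:260]; d=cv2.imread("pics/side14.png")[190:240,295:345]
f=lambda i,s:cv2.resize(i,None,fx=s,fy=s,interpolation=cv2.INTER_CUBIC)
cv2.imwrite("pics/c24.png",np.hstack([f(b,20/3),f(d,8)]))
E
```

```text
time: 15.13
tool_pos: [551.2, -193.4, 222.9]
tcp_rot: [-93.3, 90.0, -12.6]
ft_force: [0.4, -0.1, -0.1]
finger_gap: -0.2
[ 551.17072202 -193.39693112  222.93320006] [ 0.35845921 -0.10695706 -0.09172766]
time: 15.55
tool_pos: [550.5, -193.2, 328.8]
tcp_rot: [77.1, 89.9, 157.9]
ft_force: [-0.3, 0.0, -0.1]
finger_gap: 0.1
[ 550.53639481 -193.16820892  328.84877638] [-0.26670094  0.00666876 -0.09890717] 15.55
```

View pics/c24.png

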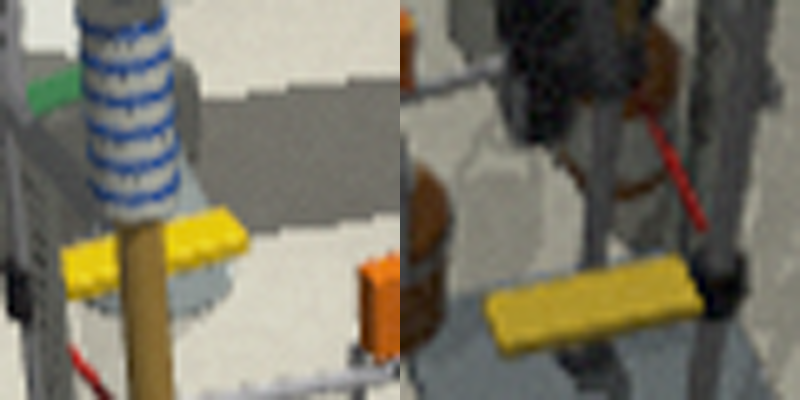

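View pics/wrist14.png

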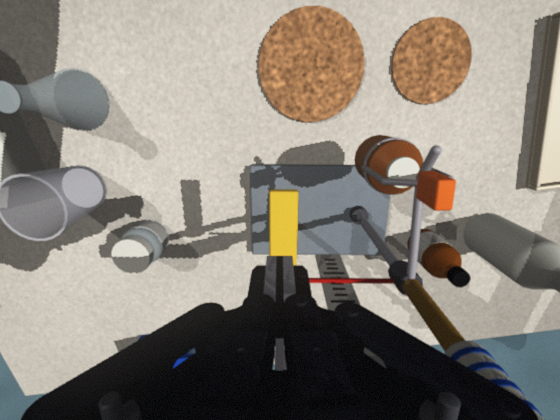

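The fingertips stopped at 214.9, so the marker's middle is about 210, and the corner rows agree (205–215). The bottle still hangs. I cross-check the scale reading by template-matching the hook collar between the empty and loaded views.

```bash
python3 - <<'E'
from ym import *
def shift(f0,f1,box,dy,dx=6):
    x0,y0,x1,y1=box; s=4
    g=lambda f:cv2.resize(cv2.imread(f).astype(np.float32),None,fx=s,fy=s,interpolation=cv2.INTER_CUBIC)
    a=g(f0)[y0*s:y1*s,x0*s:x1*s]; B=g(f1); X0=(x0-dx)*s; Y0=(y0+dy[0])*s
    b=B[Y0:(y1+dy[1])*s, X0:(x1+dx)*s]
    m=cv2.matchTemplate(b,a,cv2.TM_CCOEFF_NORMED); _,v,_,l=cv2.minMaxLoc(m); return (l[0]+X0)/s-x0,(l[1]+Y0)/s-y0,round(v,3)
P=np.array([645.6,-86.3,265])
sc=(proj(S,P-[0,0,60])-proj(S,P))/60; sd=(proj(D,P-[0,0,60])-proj(D,P))/60; print(sc,sd)
for b in ((215,189,228,203),(216,186,228,203),(222,187,240,201)):
    r1=shift("pics/scene0.png","pics/scene14.png",b,(5,35)); print("scene collar",r1,r1[1]/sc[1])
for b in ((317,178,326,190),(316,180,332,192)):
    r2=shift("pics/side0.png","pics/side8.png",b,(0,25)); print("side8 collar",r2,r2[1]/sd[1])
H=np.array([521,-66,285]); sh=(proj(S,H-[0,0,60])-proj(S,H))/60
r1=shift("pics/scene0.png","pics/scene14.png",(258,171,273,188),(5,35)); print("hook end",r1,r1[1]/sh[1])
M=np.array([549,-192,290]); 
# current marker middle by yellow shift from scene12/side12 start
for n,m,b in (("scene",S,(226,157,238,170)),("side",D,(304,205,330,222))):
    k=(proj(m,M-[0,0,60])-proj(m,M))/60; r1=shift(f"pics/{n}12.png",f"pics/{n}14.png",b,(5,35)); print(n,"marker shift",r1,r1[1]/k[1])
E
```

```text
[0.02796452 0.35435888] [-0.02206848  0.22276059]
scene collar (1.75, 21.25, 0.906) 59.967454093289156
scene collar (1.75, 21.25, 0.933) 59.967454093289156
scene collar (1.25, 21.5, 0.915) 60.672953553210206
side8 collar (-1.0, 9.75, 0.817) 43.76896283746657
side8 collar (-0.25, 0.0, 0.745) 0.0
hook end (6.0, 15.5, 0.462) 44.13458631878918
scene marker shift (-2.75, 22.75, 0.518) 66.99528439553828
side marker shift (-1.25, 14.5, 0.66) 64.16425084999102
```

The collar shift gives 60.0–60.7 mm, so the pointer is at about 209.8 and the marker at about 210. They are level. Now back over the hanging bottle.

```bash
python3 -m jog '[[[0,0.015,0.01],[0,0,0],-1],[[0,0.045,0.017],[0,0,0],-0.5],[[0,0.075,0.017],[0,0,0],0.1],[[0,0.105,0.017],[0,0,0],0.1],[[0,0.1228,0.017],[0,0,0],0.1]]'
python3 -m jog '[[[0,0,0],[0,0,0],0.1],[[0,0,0],[0,0,0],0.1],[[0,0,0],[0,0,0],0.1]]'
python3 - <<'E'
from h import *
p,y,R,s=tool(); print(p,y,s['finger_gap'],s['time'])
cv2.imwrite("pics/wrist15.png",vision.snapshot("wrist")[:,:,::-1])
E
```

```text
time: 16.12
tool_pos: [550.4, -67.2, 344.2]
tcp_rot: [59.1, 89.9, 140.0]
ft_force: [-0.3, -0.0, 0.2]
finger_gap: 46.5
time: 16.37
tool_pos: [550.7, -70.6, 344.4]
tcp_rot: [101.4, 89.9, -177.8]
ft_force: [-0.6, 1.0, -0.1]
finger_gap: 47.1
[550.73607767 -70.59598472 344.38271793] 80.80761336996522 47.051376426316466 16.3667
```

View pics/wrist15.png

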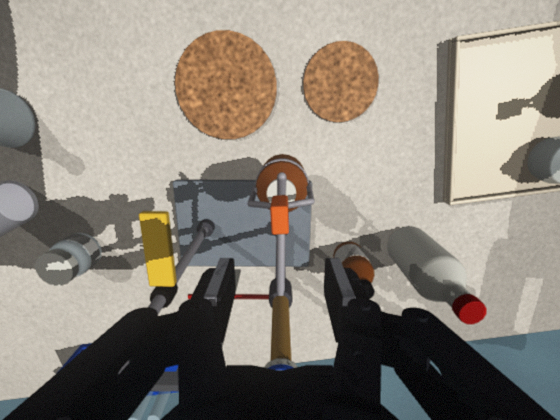

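The wrist view shows the tab at (280,215) centred between the open fingers, with the loop knees (251,202) and (313,200) square to the jaws. I descend around the tab.

```bash
python3 -m jog '[[[0,0,-0.015],[0,0,0],0.1],[[0,0,-0.04],[0,0,0],0.1],[[0,0,-0.06],[0,0,0],0.1],[[0,0,-0.072],[0,0,0],0.1],[[0,0,-0.08],[0,0,0],0.1]]'
python3 -m jog '[[[0,0,-0.007],[0,0,0],0.1],[[0,0,-0.014],[0,0,0],0.1],[[0,0,-0.02],[0,0,0],0.1],[[0,0,-0.0235],[0,0,0],0.1],[[0,0,-0.0235],[0,0,0],0.1]]'
python3 - <<'E'
from h import *
p,y,R,s=tool(); print(p,y,s['ft_force'],s['finger_gap'],s['time'])
cv2.imwrite("pics/wrist16.png",vision.snapshot("wrist")[:,:,::-1])
E
```

```text
time: 16.83
tool_pos: [550.2, -71.3, 262.8]
tcp_rot: [89.6, 89.8, 170.3]
ft_force: [0.2, 0.5, 0.2]
finger_gap: 47.2
time: 17.25
tool_pos: [550.9, -70.6, 241.1]
tcp_rot: [86.8, 90.0, 167.6]
ft_force: [0.0, -0.2, -0.5]
finger_gap: 46.8
[550.93626011 -70.57848909 241.07039936] 80.7859760531901 [ 0.02381712 -0.15418596 -0.45765372] 46.83608444656643 17.25
```

View pics/wrist16.png

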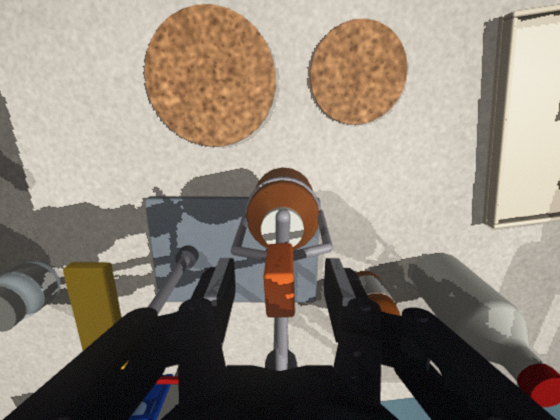

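Centred, but about 6 mm higher on the tab than the first grip. I go down 6.5 mm more, then close.

```bash
python3 -m jog '[[[0,0,-0.0035],[0,0,0],0.1],[[0,0,-0.0065],[0,0,0],0.1],[[0,0,-0.0065],[0,0,0],-0.1],[[0,0,-0.0065],[0,0,0],-0.3],[[0,0,-0.0065],[0,0,0],-0.45]]' 50
python3 -m jog '[[[0,0,0],[0,0,0],-0.6],[[0,0,0],[0,0,0],-1],[[0,0,0],[0,0,0],-1],[[0,0,0],[0,0,0],-1],[[0,0,0],[0,0,0],-1]]' 50
python3 - <<'E'
from h import *
p,y,R,s=tool(); print(p,y,s['ft_force'],s['finger_gap'],s['time'])
cv2.imwrite("pics/wrist17.png",vision.snapshot("wrist")[:,:,::-1])
im=vision.snapshot("scene")[:,:,::-1].copy(); cv2.imwrite("pics/scene17.png",im); crop(im,200,140,300,260,5,"c25.png")
E
```

```text
time: 17.72
tool_pos: [551.1, -70.6, 235.2]
tcp_rot: [-111.0, 90.0, -30.2]
ft_force: [-0.5, -0.3, 0.9]
finger_gap: 23.7
time: 18.13
tool_pos: [551.2, -70.4, 235.2]
tcp_rot: [-23.9, 90.0, 56.9]
ft_force: [1.1, 1.7, 0.3]
finger_gap: 13.2
[551.18051805 -70.35392372 235.16755931] 80.79951683084597 [1.09446262 1.74964916 0.30134556] 13.244661150781146 18.1333
```

View pics/wrist17.png

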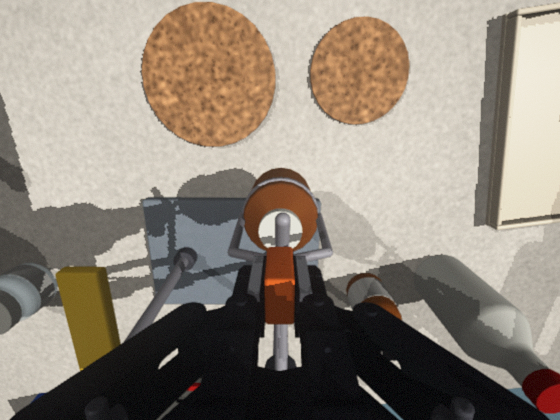

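View pics/c25.png

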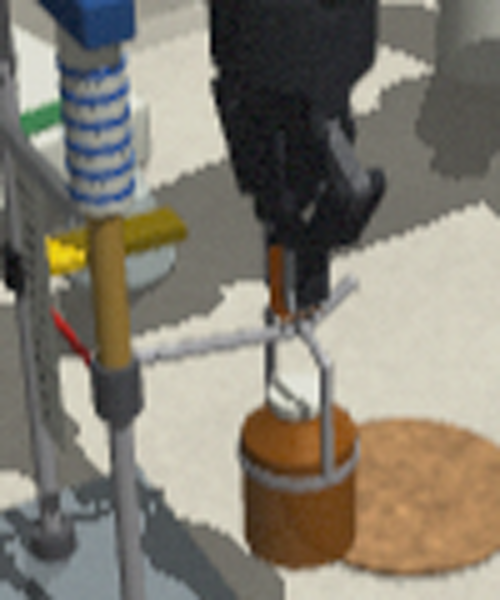

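It is gripped (gap 13.2, same as before). I lift until the hook is back at its top stop and the peak clears to about 300, then back out along the hook.

```bash
python3 -m jog '[[[0,0,0.006],[0,0,0],-1],[[0,0,0.016],[0,0,0],-1],[[0,0,0.027],[0,0,0],-1],[[0,0,0.038],[0,0,0],-1],[[0,0,0.048],[0,0,0],-1]]'
python3 -m jog '[[[0,0,0.009],[0,0,0],-1],[[0,0,0.018],[0,0,0],-1],[[0,0,0.027],[0,0,0],-1],[[0,0,0.034],[0,0,0],-1],[[0,0,0.0385],[0,0,0],-1]]'
python3 -m jog '[[[0,0,0],[0,0,0],-1],[[0,0,0],[0,0,0],-1]]'
python3 - <<'E'
from h import *
p,y,R,s=tool(); print(p,y,s['ft_force'],s['finger_gap'],s['time'])
for n in ("scene","side"): cv2.imwrite(f"pics/{n}18.png",vision.snapshot(n)[:,:,::-1])
a=cv2.resize(cv2.imread("pics/scene18.png")[100:260,180:300],None,fx=3.3,fy=3.3,interpolation=cv2.INTER_CUBIC)
b=cv2.resize(cv2.imread("pics/side18.png")[120:280,240:360],None,fx=3.3,fy=3.3,interpolation=cv2.INTER_CUBIC)
cv2.imwrite("pics/c26.png",np.hstack([a,b])); print(r.sense()['ft_force'])
E
```

```text
time: 18.65
tool_pos: [551.1, -70.8, 284.7]
tcp_rot: [-133.6, 90.0, -52.8]
ft_force: [0.8, 0.4, -3.8]
finger_gap: 13.0
time: 19.07
tool_pos: [551.4, -70.8, 322.8]
tcp_rot: [-100.8, 89.9, -20.0]
ft_force: [-0.2, -0.5, -4.0]
finger_gap: 13.2
time: 19.23
tool_pos: [551.2, -70.6, 321.6]
tcp_rot: [-130.6, 90.0, -49.8]
ft_force: [-0.5, 0.6, -4.5]
finger_gap: 12.7
[551.1596723  -70.6454175  321.56792468] 80.78692162825014 [-0.47684557  0.59206603 -4.53463518] 12.725472496916229 19.2333
[-0.0574901  -0.48571739 -3.75315145]
```

View pics/c26.png

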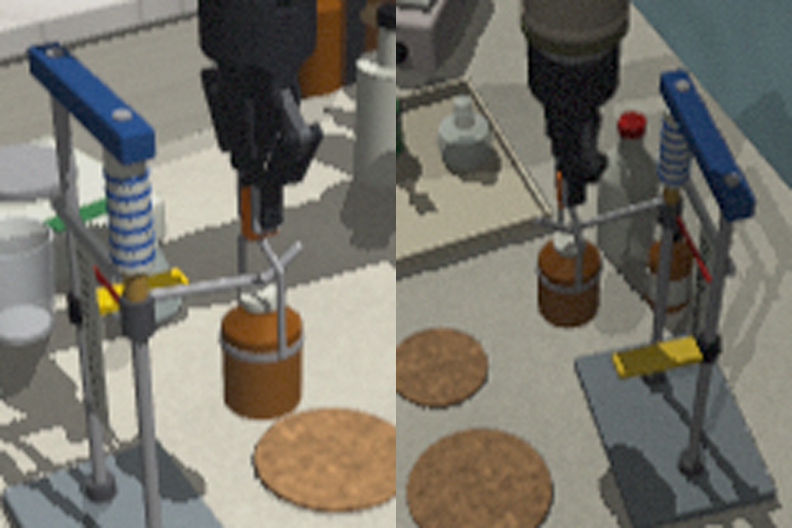

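The hook is empty and still threaded with clearance, and the marker stays down. Backing out along the hook.

```bash
python3 -m jog '[[[-0.006,0.001,0],[0,0,0],-1],[[-0.016,0.0026,0],[0,0,0],-1],[[-0.028,0.0045,0],[0,0,0],-1],[[-0.042,0.0068,0],[0,0,0],-1],[[-0.058,0.0094,0],[0,0,0],-1]]'
python3 -m jog '[[[-0.014,0.0022,0],[0,0,0],-1],[[-0.024,0.006,0],[0,0,0],-1],[[-0.031,0.02,0],[0,0,0],-1],[[-0.037,0.04,-0.005],[0,0,0],-1],[[-0.042,0.063,-0.015],[0,0,0],-1]]'
python3 -m jog '[[[-0.003,0.018,-0.02],[0,0,0],-1],[[-0.005,0.03,-0.045],[0,0,0],-1],[[-0.0055,0.035,-0.07],[0,0,0],-1],[[-0.0055,0.035,-0.085],[0,0,0],-1],[[-0.0055,0.035,-0.09],[0,0,0],-1]]'
python3 -m jog '[[[0,0,0],[0,0,0],-1],[[0,0,0],[0,0,0],-1]]'
python3 - <<'E'
from h import *
p,y,R,s=tool(); print(p,y,s['ft_force'],s['finger_gap'],s['time'])
for n in ("scene","side","wrist"): cv2.imwrite(f"pics/{n}19.png",vision.snapshot(n)[:,:,::-1])
a=cv2.resize(cv2.imread("pics/scene19.png")[180:330,260:380],None,fx=3.3,fy=3.3,interpolation=cv2.INTER_CUBIC)
b=cv2.resize(cv2.imread("pics/side19.png")[130:280,200:320],None,fx=3.3,fy=3.3,interpolation=cv2.INTER_CUBIC)
cv2.imwrite("pics/c27.png",np.hstack([a,b]))
E
```

```text
time: 19.75
tool_pos: [492.1, -61.0, 320.8]
tcp_rot: [87.8, 89.9, 168.6]
ft_force: [-0.4, -0.1, -4.6]
finger_gap: 13.5
time: 20.17
tool_pos: [450.7, 1.8, 307.4]
tcp_rot: [-94.4, 89.9, -13.8]
ft_force: [0.3, 0.7, -3.0]
finger_gap: 12.8
time: 20.58
tool_pos: [443.1, 37.3, 212.9]
tcp_rot: [97.9, 89.7, 178.8]
ft_force: [0.3, -0.4, -4.1]
finger_gap: 13.5
time: 20.75
tool_pos: [445.7, 36.6, 217.3]
tcp_rot: [-93.9, 90.0, -13.2]
ft_force: [-0.0, -0.3, -3.5]
finger_gap: 12.7
[445.6682072   36.61500231 217.26753168] 80.77102407373563 [-0.04427243 -0.3477131  -3.46310703] 12.732438203683351 20.75
```

View pics/c27.png

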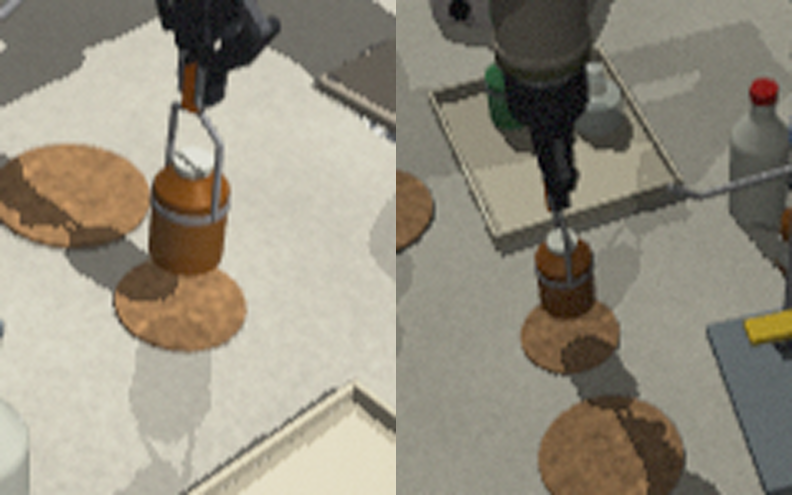

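View pics/wrist19.png

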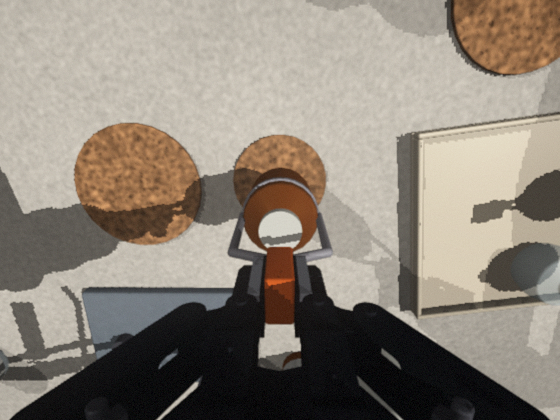

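The bottle hangs upright about 54 mm above the small mat. In the wrist view the mat is centred at column 280 under the bottle. I lower it, slowly at the end.

```bash
python3 -m jog '[[[0,0,-0.008],[0,0,0],-1],[[0,0,-0.02],[0,0,0],-1],[[0,0,-0.032],[0,0,0],-1],[[0,0,-0.041],[0,0,0],-1],[[0,0,-0.046],[0,0,0],-1]]'
python3 -m jog '[[[0,0,-0.001],[0,0,0],-1],[[0,0,-0.002],[0,0,0],-1],[[0,0,-0.003],[0,0,0],-1],[[0,0,-0.004],[0,0,0],-1],[[0,0,-0.004],[0,0,0],-1]]'
python3 - <<'E'
from h import *
F=[]
for i in range(3):
    im=vision.snapshot("scene"); F.append(r.sense()['ft_force'][2])
p,y,R,s=tool(); print(p,np.round(F,1),s['time'])
crop(im[:,:,::-1],260,180,380,330,3.9,"c28.png")
E
```

```text
time: 21.32
tool_pos: [444.2, 36.8, 167.9]
tcp_rot: [97.7, 89.8, 178.5]
ft_force: [-0.3, -0.2, -5.1]
finger_gap: 13.0
time: 21.73
tool_pos: [445.9, 36.8, 166.9]
tcp_rot: [-80.5, 90.0, 0.3]
ft_force: [-0.2, -0.2, -4.2]
finger_gap: 13.6
[445.81356383  36.80838837 166.95272992] [-3.9 -3.9 -4.2] 21.8833
```

View pics/c28.png

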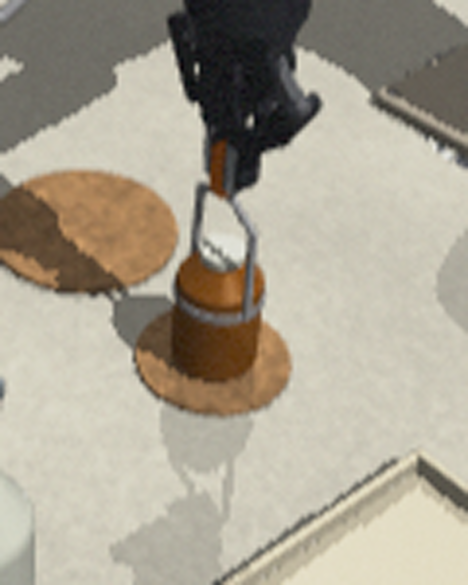

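About 4 mm is left, still carrying the full weight. I go down 1 mm per row until the force drops.

```bash
python3 -m jog '[[[0,0,-0.001],[0,0,0],-1],[[0,0,-0.002],[0,0,0],-1],[[0,0,-0.003],[0,0,0],-1],[[0,0,-0.003],[0,0,0],-1]]'
python3 -m jog '[[[0,0,-0.0007],[0,0,0],-1],[[0,0,-0.0007],[0,0,0],-1],[[0,0,-0.0007],[0,0,0],-1]]'
python3 - <<'E'
from h import *
F=[]
for i in range(3):
    im=vision.snapshot("scene"); F.append(r.sense()['ft_force'][2])
p,y,R,s=tool(); print(p,np.round(F,1),s['time'])
E
```

```text
time: 22.22
tool_pos: [445.6, 36.8, 163.5]
tcp_rot: [-50.2, 90.0, 30.6]
ft_force: [-0.0, 0.5, -4.4]
finger_gap: 13.6
time: 22.47
tool_pos: [445.9, 36.9, 163.4]
tcp_rot: [-75.1, 90.0, 5.7]
ft_force: [-0.4, 0.8, 0.9]
finger_gap: 13.2
[445.91454894  36.8297459  163.41416753] [3.1 2.8 2.9] 22.6167
```

Contact: the force changed from -4.4 to +2.9 N, so the bottle stands on the mat. Release and withdraw upward.

```bash
python3 -m jog '[[[0,0,0],[0,0,0],-0.6],[[0,0,0],[0,0,0],-0.5],[[0,0,0],[0,0,0],-0.3],[[0,0,0],[0,0,0],-0.1],[[0,0,0],[0,0,0],0.1]]'
python3 -m jog '[[[0,0,0.008],[0,0,0],0.1],[[0,0,0.03],[0,0,0],0.1],[[0,0,0.06],[0,0,0],0.1],[[0,0,0.09],[0,0,0],0.1],[[0,0,0.12],[0,0,0],0.1]]'
python3 -m jog '[[[-0.01,0,0.02],[0,0,0],0.1],[[-0.01,0,0.02],[0,0,0],0.1],[[-0.01,0,0.02],[0,0,0],0.1]]'
python3 - <<'E'
from h import *
p,y,R,s=tool(); print(p,s['ft_force'],s['time'])
for n in ("scene","side","wrist"): cv2.imwrite(f"pics/{n}20.png",vision.snapshot(n)[:,:,::-1])
a=cv2.resize(cv2.imread("pics/scene20.png")[110:410,150:470],None,fx=1.9,fy=1.9,interpolation=cv2.INTER_CUBIC)
cv2.imwrite("pics/c29.png",a)
crop(cv2.imread("pics/side20.png"),180,110,370,400,2.05,"c30.png")
E
```

```text
time: 23.03
tool_pos: [445.6, 36.8, 162.9]
tcp_rot: [129.9, 90.0, -149.3]
ft_force: [0.2, 0.3, 0.2]
finger_gap: 46.8
time: 23.45
tool_pos: [445.3, 36.8, 284.7]
tcp_rot: [128.6, 90.0, -150.6]
ft_force: [0.0, 0.2, 0.2]
finger_gap: 46.8
time: 23.7
tool_pos: [436.3, 36.8, 305.1]
tcp_rot: [-82.6, 89.8, -1.8]
ft_force: [-0.7, -0.3, 0.3]
finger_gap: 47.0
[436.31312037  36.78750475 305.10114754] [-0.69490247 -0.2682345   0.31850144] 23.7
```

View pics/c29.png

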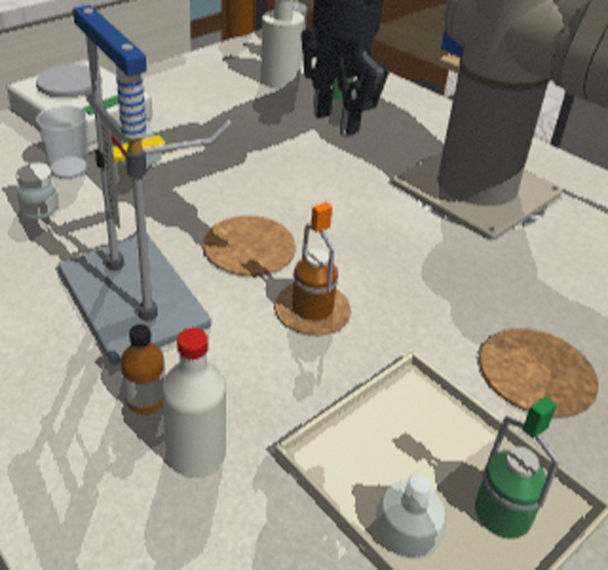

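View pics/c30.png

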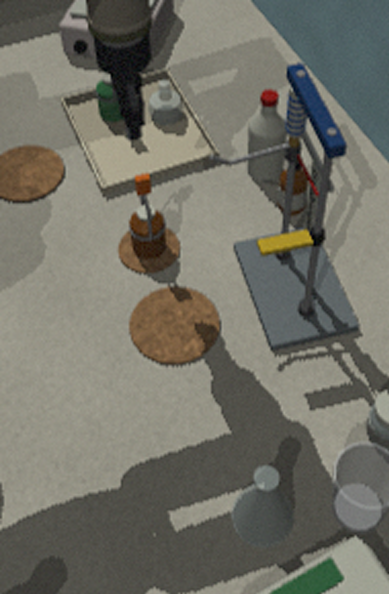

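View pics/wrist20.png

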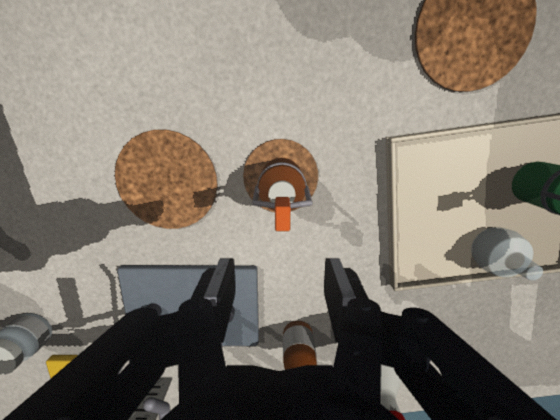

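The bottle stands upright on the small mat and the gripper is clear, with no contact force. The marker is still down, the hook is empty and the other glassware is unmoved. I do one last numeric check and then hand in.

```bash
python3 - <<'E'
from h import *
from bench import order
for n,m in (("scene",S),("side",D)):
    a=cv2.imread(f"pics/{n}14.png").astype(int); b=cv2.imread(f"pics/{n}20.png").astype(int)
    # marker region change since it was left (lighting/shadow aside)
    h=lambda i:cv2.inRange(cv2.cvtColor(i.astype(np.uint8),cv2.COLOR_BGR2HSV),(22,150,60),(32,255,255))
    for i in (a,b):
        k=h(i)[150:250,200:340]; ys,xs=np.nonzero(k); print(n,"yellow x",xs.max()+200,"y",ys.min()+150,ys.max()+150)
p,e=tri([(S,(150+321/1.9,110+217/1.9)),(D,(180+143/2.05,110+184/2.05))]); print("tab on mat",p.round(1),np.round(e,1),"mat 445.4,37")
print(r.sense()['time']); order.hand_in()
E
```

```text
scene yellow x 236 y 181 211
scene yellow x 236 y 181 194
side yellow x 332 y 222 233
side yellow x 332 y 179 233
tab on mat [446.3  38.5 164.7] [0.4 0.4] mat 445.4,37
23.85
the job is handed in; nothing more can be done
```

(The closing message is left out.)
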